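# Snap a spring C-clip onto a sprung stand arm and slide it to the stop

### The arm

A 6-joint arm with a two-finger parallel gripper is mounted at the origin on a cart in front of the work surface, level with it; the furniture and walls round the work are solid. World frame = base frame: x ahead of the robot, y to its left, z up, the work surface at z = 0. Lengths are in m, angles in rad, forces in N, time in s.
With the tool pointing down it reaches from about 0.375 to 0.9 m from the base axis. Payload 3.1 kg.
Tool frame: the origin (TCP) lies at the very end of the fingers, on their centre line; the grasp point (between the pads) lies 19 mm behind it; z points along the fingers, y is the direction in which the jaws open and shut (so a half turn about z gives the same grasp; the last joint's range is limited). The gripper opens to 87 mm and grips with 3 to 60 N. Pads are 19 mm wide; open, the fingers measure 117 mm over their backs; the gripper's body (75 mm by 190 mm) begins 51 mm behind the grasp point.
Start: joints at [0.96, 0.527, 1.433, -0, 1.181, -0.178], TCP at [0.262, 0.567, 0.223] pointing down, gripper open.
Joint ranges: [-3.08, 3.08], [-0.75, 2.2], [0.22, 2.44], [-1.43, 4.57], [0, 2.65], [-2.85, 2.85]. Speed limits (rad/s): [2.79, 2.79, 3.14, 3.14, 3.14, 3.14].

### API

Orientations are given as a unit quaternion [x, y, z, w].
In Python, from rig import robot, optics gives the robot as it stands.
- The arm moves only by the shell command python3 -m inch 'ROWS' [FORCE]. ROWS is JSON, a list of rows, each an object of numbers: "ax", "ay", "az": the turn, a rotation vector about the tool's x, y, z in rad; "dx", "dy", "dz": the shift along the tool's x, y, z in mm; "gripper": the opening in per cent of the stroke, from 0 (shut) to 100 (fully open). In form: [{"ax": .., "ay": .., "az": .., "dx": .., "dy": .., "dz": .., "gripper": ..}, ...]. A call has 1 to 8 rows; each row shifts and turns the commanded pose from where the row before left it, along the tool's axes as they then stand; what a row does not reach is not made up. A row lasts 1/10 s, in which the tool goes at most 50 mm and 8.59 degrees, less where a joint would pass 70% of its speed; a pose out of reach is approached as far as the arm can. A call with a gripper value outside its range is refused whole. The fingers move at their own pace and stop on an object; FORCE is the grip in N (left out, the last holds). Time passes only in rows, so rows that do not move let the fingers close. It gives the time, the measured TCP pose, the force and the opening at its end, in the units of the state.
- robot.get_obs(): the state, without advancing time (a new reading comes with each control period).
- optics.camera(name): name is "scene" or "side" or "wrist"; returns a dict with "img" (480x640x3 uint8, red, green, blue), "depth" (480x640 float32, m along the optical axis (not along the pixel's ray), 0 where there is no reading), "camera_matrix" (3x3 intrinsics, pixels), "position" and "attitude" of the camera in the world. Camera axes: x right, y up, looking along -z (the intrinsics and any distortion apply to the point x, -y, -z); pixel columns grow to the right and rows downward; lengths in m; the calibration is good to about 2 mm. A picture is of the moment at which its call begins.
- robot.hand_in(): hands the job in, once; it reports no verdict.
The state is a dict: "time": time; "q": joint angles; "joint_velocities": joint speeds; "joint_torque": joint torques, N m; "position": TCP position; "tool_rot": TCP orientation; "ft_force": force on the tool from outside, world axes, zero at the start; "moment": the same for the moment, N m; "grip_width": finger opening in m.
Only numpy, scipy, OpenCV 4.12 (cv2) and the standard library are available. Lean on these libraries where they do the work, as an engineer would, in place of code of your own. Each camera call takes 0.05 s, during which the arm holds its last target.

### The job

Pick up the C-shaped spring clip and press it, gap downward, onto the outer third of the stand's cross rod until it snaps fully home. The arm gives on its spring as you press: press no harder than the snap needs and keep it well off the bottom of its travel. Then slide the clip along the rod towards the post until it just touches the stop collar without pushing the collar along, and leave it there upright, with the arm sprung back up and the other things undisturbed.

Things in the scene. Friction and masses are not known exactly. Their poses are not given: they have to be found in the camera images.
- clip: Spring C-clip standing on the worktop, gap down, 76 mm tall, about 76 g. Origin: centre of its underside; z up, y along the bore (26 mm long), x from jaw to jaw; same after a half turn about z. Grey shoulder 27 (x) x 26 (y) mm, 23 to 33 mm up, with a grip tab on top; below it two steel jaws that spring apart in x, up to 6 mm each, their lips flared to 35 mm wide at the underside.
- clip_tab (a point): Middle of the clip's solid grip tab, 55 mm above the clip's origin, axes as the clip's. The tab is 12 mm in x by 20 mm in y and runs from 33 to 76 mm above the clip's underside.
- clip_bore (a point): Point in the clip 17 mm above its origin, where the rod's axis lies when the rod is fully home against the shoulder's underside. The flared lips guide the rod into the 8 mm gap, narrowest 12 mm above the underside; past it the rod snaps home and the jaws grip it lightly.
- cross_arm: The stand's sprung arm: grey boss on an upright post (14 mm thick, top 26 mm above the rod's axis) and a level round steel rod, 12 mm in diameter, along local -y. Origin: on the rod's axis at the post, 140 mm above the worktop at rest; z up. Pressed down, the whole arm sinks without tilting, starting at about 1.2 N and then 0.4 N per mm; hard bottom at 38 mm.
- rod_end (a point): Centre of the black 14 mm ball on the rod's free end, 217 mm from the post's axis. Pressing the clip on takes 8 to 11 N (12 N at most), so the rod sinks some 17 to 25 mm first; then it snaps and the force drops by about 3 N at once. Pulling the clip off takes 7 to 12 N, so come back up with the arm and stop near zero force before sliding.
- collar_face (a point): Stop collar on the rod: dark steel ring, 22 mm in diameter, 12 mm long. Point: on the rod's axis in the face towards the free end; axes as the arm's. The clip touches it when clip_bore is 13 mm away. The collar is held by friction only and creeps when pushed with more than about 14 N. Sliding the clip along the rod takes 1 to 4 N by itself.
- reagent: Bystander: capped reagent bottle, 48 mm in diameter, 105 mm tall. Origin: centre of its underside.
- tips: Bystander: pipette tip box, 75 x 120 x 67 mm. Origin: centre of its underside.
- bench_timer: Bystander: flat bench timer, 58 x 72 x 18 mm. Origin: centre of its underside.

How it is judged:
On the way, in this order (a step that is already met when the one before it is completed fails the run):
1. the clip is snapped fully home on the outer part of the rod, well short of the stop collar (x of clip_bore in the frame of cross_arm between -0.003 and 0.003 m and z of clip_bore in the frame of cross_arm between -0.003 and 0.003 m and y of clip_bore in the frame of cross_arm between -0.21 and -0.03 m and angle between the y axis of clip and the y axis of cross_arm, either way round below 0.15 rad and horizontal distance between clip_bore and collar_face above 0.03 m), for 0.2 s.
2. still home on the rod, the clip has been slid up to the stop collar (x of clip_bore in the frame of cross_arm between -0.003 and 0.003 m and z of clip_bore in the frame of cross_arm between -0.003 and 0.003 m and y of clip_bore in the frame of cross_arm between -0.21 and -0.03 m and angle between the y axis of clip and the y axis of cross_arm, either way round below 0.15 rad and horizontal distance between clip_bore and collar_face below 0.0155 m), for 0.2 s.
At the end, for the whole second after the job is handed in: Clip released, at rest and upright (0.3 rad), home on the rod (bore within 3 mm of its axis, 0.15 rad of its direction), its middle within 15.5 mm of the collar face; collar within 4 mm of its start; arm within 4 mm of its rest height (all of step 2 and distance of collar_face from where it was at the start of the episode below 0.004 m and angle between clip's own z axis and vertical below 0.3 rad and height (world z) of cross_arm above 0.136 m and linear speed of clip below 0.01 m/s and contact force between the fingers and clip below 0.1 N); the robot touches nothing.
It fails at once if the sprung arm is driven (nearly) to the bottom of its travel: more than 32 mm down (height (world z) of cross_arm below 0.108 m).
It fails at once if a bystander is moved more than 15 mm (distance of any of reagent, tips, bench_timer from where it was at the start of the episode above 0.015 m).
It also fails if it takes over 69 s, if anything falls off the work surface, if the arm or the gripper's body presses on something with over 40 N, if the wrist force passes 120 N, or if a joint passes its speed limit or range.

## Working session

There is one attempt and no reset: what is moved stays moved. The work goes in short steps, Python scripts to look and compute and a shell command to move; the robot and the scene stay as the last step left them, time stands still between calls to the robot, and variables do not carry over. Pictures are saved under pics/ and viewed, and the job is handed in when it is done.

```bash
ls; mkdir -p pics; python3 - <<'E'
from rig import robot, optics
import cv2,numpy as np
print(robot.get_obs())
for n in ["scene","side","wrist"]:
    c=optics.camera(n); cv2.imwrite(f"pics/{n}0.png",c["img"][:,:,::-1]); np.savez(f"pics/{n}0.npz",**c)
    print(n,c["camera_matrix"],c["position"],c["attitude"],[k for k in c])
E
```

```text
pics
{'time': 0.0, 'q': array([ 9.59494940e-01,  5.28447233e-01,  1.43391404e+00, -2.30416395e-05,
        1.18136018e+00, -1.78520497e-01]), 'joint_velocities': array([-0.00112851, -0.00062497, -0.00203432, -0.0001271 ,  0.00061525,
        0.00088211]), 'joint_torque': array([ 2.01700765e-03, -4.40038991e+01, -1.76599270e+01,  6.34443923e-02,
        5.81768516e-02, -1.54191043e-04]), 'position': array([0.26168845, 0.56677393, 0.22157952]), 'tool_rot': array([ 2.14701249e-01,  9.76679190e-01, -9.86573095e-04, -3.99668980e-04]), 'ft_force': array([-0.83356146,  0.90649427, -0.42925913]), 'moment': array([ 0.00146   , -0.01945543, -0.01690307]), 'grip_width': 0.08716527501771996}
scene [[472.3117324    0.         311.80992415]
 [  0.         472.3117324  238.4964379 ]
 [  0.           0.           1.        ]] [ 0.11105691 -0.56456508  0.81684896] [ 0.36812105 -0.1329889  -0.32668661  0.86027711] ['img', 'depth', 'camera_matrix', 'position', 'attitude']
side [[467.08784881   0.         325.54846831]
 [  0.         467.08784881 239.64426863]
 [  0.           0.           1.        ]] [ 0.58894627 -0.70896382  0.73552919] [ 4.07383545e-01  6.06565953e-04 -1.85348617e-02  9.13068857e-01] ['img', 'depth', 'camera_matrix', 'position', 'attitude']
wrist [[331.48024874   0.         316.53707182]
 [  0.         331.48024874 235.67411534]
 [  0.           0.           1.        ]] [0.20306888 0.59513282 0.38301135] [-0.10206949 -0.06467249  0.53541722  0.83589933] ['img', 'depth', 'camera_matrix', 'position', 'attitude']
```

View pics/scene0.png

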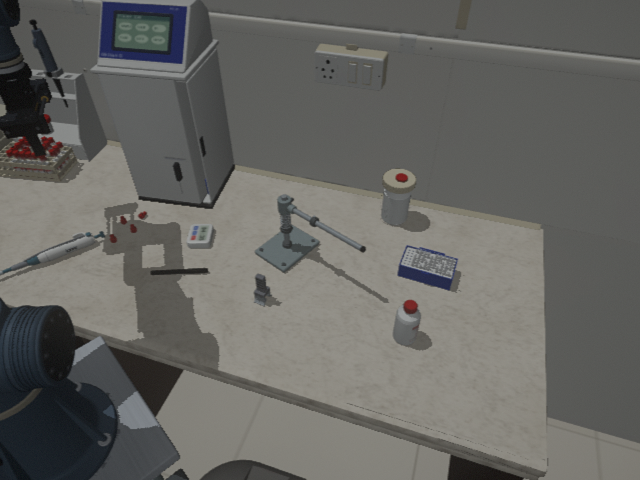

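View pics/side0.png

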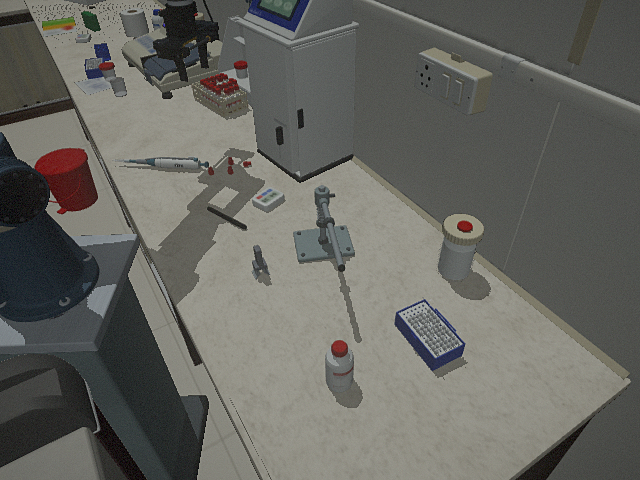

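View pics/wrist0.png

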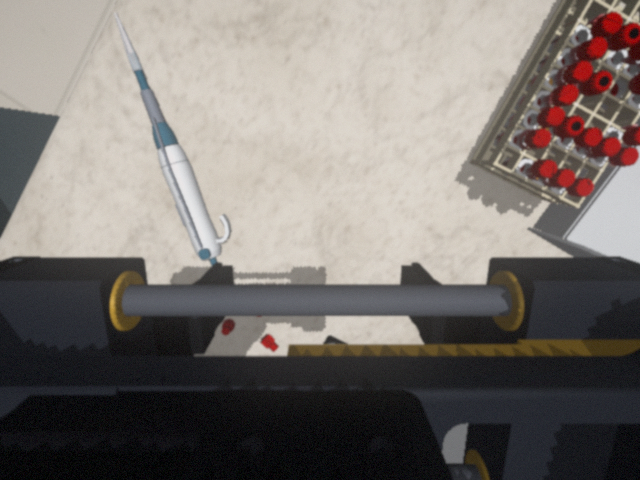

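The scene picture shows the clip at about (262,288), the post top at (285,203), the collar at about (313,221) and the rod ball at (363,249). In the side picture the clip is at (259,262) and the ball at (341,267). Next I'll zoom in.

```bash
cat > h.py <<'E'
import numpy as np,cv2
from scipy.spatial.transform import Rotation as R
def load(n): return dict(np.load(f"pics/{n}.npz"))
def save(name,tag):
    from rig import optics
    c=optics.camera(name); cv2.imwrite(f"pics/{tag}.png",c["img"][:,:,::-1]); np.savez(f"pics/{tag}.npz",**c); return c
def ray(c,u,v):
    K=c["camera_matrix"]; d=np.array([(u-K[0,2])/K[0,0],-(v-K[1,2])/K[1,1],-1.]); return c["position"],R.from_quat(c["attitude"]).apply(d)
def plane(c,u,v,z):
    p,d=ray(c,u,v); return p+d*(z-p[2])/d[2]
def proj(c,P):
    q=R.from_quat(c["attitude"]).inv().apply(np.atleast_2d(P)-c["position"]); K=c["camera_matrix"]
    return np.c_[K[0,2]+K[0,0]*q[:,0]/-q[:,2],K[1,2]-K[1,1]*q[:,1]/-q[:,2]]
def tri(obs):
    A=np.zeros((3,3));b=np.zeros(3);L=[]
    for c,u,v in obs:
        p,d=ray(c,u,v);d=d/np.linalg.norm(d);M=np.eye(3)-np.outer(d,d);A+=M;b+=M@p;L.append((p,M))
    x=np.linalg.solve(A,b);return x,[np.linalg.norm(M@(x-p)) for p,M in L]
def dpt(c,u,v):
    p,d=ray(c,u,v); return p+d*c["depth"][int(round(v)),int(round(u))]
def crop(c,x0,y0,w,h,s,out): cv2.imwrite(f"pics/{out}.png",cv2.resize(c["img"][y0:y0+h,x0:x0+w,::-1],None,fx=s,fy=s,interpolation=cv2.INTER_CUBIC))
E
python3 - <<'E'
from h import *
s=load("scene0");d=load("side0")
crop(s,240,185,133,100,6,"c1");crop(s,240,265,50,45,12,"c2")
crop(d,285,180,80,100,6,"c3");crop(d,235,235,50,50,12,"c4")
E
```

```text
(no output)
```

View pics/c1.png

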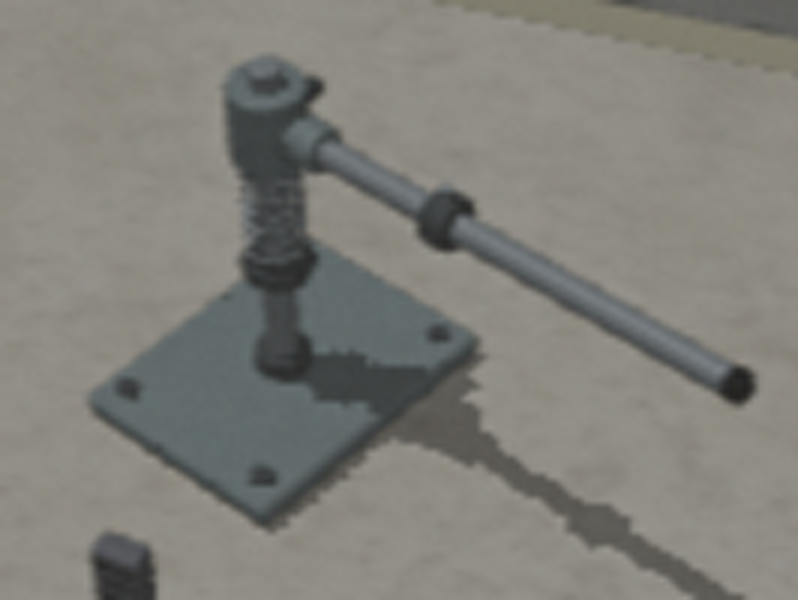

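View pics/c2.png

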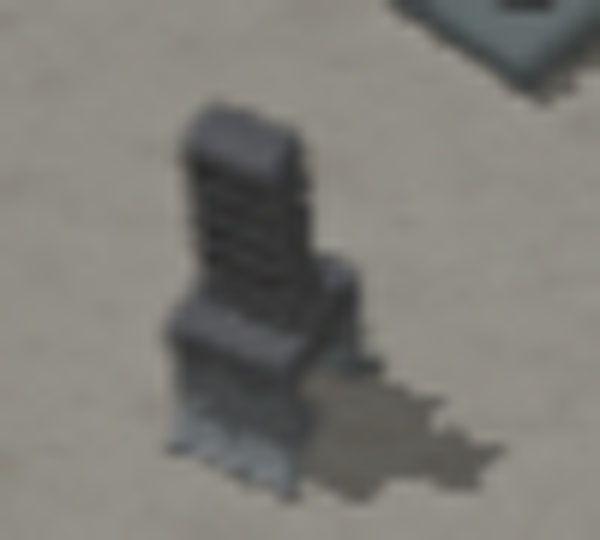

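View pics/c3.png

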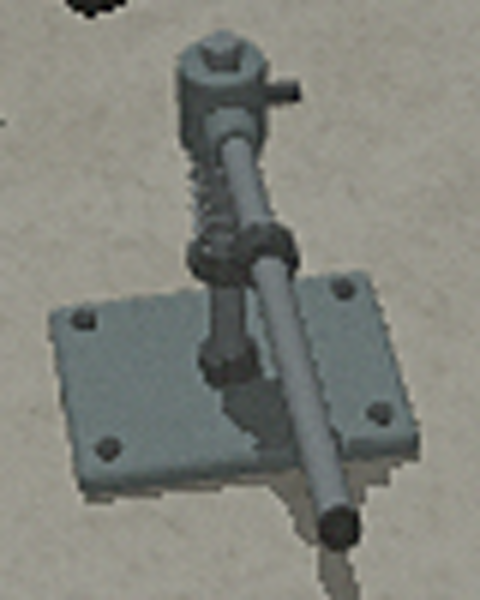

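View pics/c4.png

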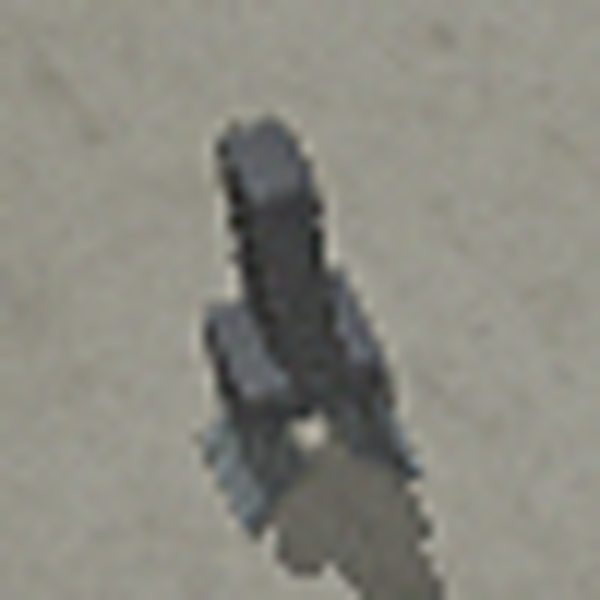

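```bash
python3 - <<'E'
from h import *
s=load("scene0");d=load("side0")
f=lambda x0,y0,k,X,Y:(x0+(X+.5)/k-.5,y0+(Y+.5)/k-.5)
S=lambda X,Y:(s,)+f(240,185,6,X,Y); D=lambda X,Y:(d,)+f(285,180,6,X,Y)
S2=lambda X,Y:(s,)+f(240,265,12,X,Y); D2=lambda X,Y:(d,)+f(235,235,12,X,Y)
for n,a,b in [("ball",S(737,383),D(340,523)),("collar",S(446,219),D(265,250)),("bosstop",S(265,80),D(222,55)),("tabtop",S2(245,138),D2(266,162))]:
    print(n,tri([a,b]),dpt(*a),dpt(*b))
# tab top corners on plane .076, lips on plane 0
for p in [(205,105),(300,130),(290,172),(185,150)]: print("s top",plane(*S2(*p),.076))
for p in [(225,130),(280,120),(310,190),(250,205)]: print("d top",plane(*D2(*p),.076))
print("s lip",plane(*S2(168,447),0),plane(*S2(290,497),0)); print("d lip",plane(*D2(255,535),0),plane(*D2(205,450),0),plane(*D2(418,470),0))
for p in [(185,320),(300,360)]: print("s shoulder near",plane(*S2(*p),.033))
# shoulders in depth pics: points with z
for c,n,(x0,y0,x1,y1) in [(s,"s",(245,270,275,308)),(d,"d",(248,240,275,285))]:
    P=[];
    for v in range(y0,y1):
        for u in range(x0,x1): P.append(dpt(c,u,v))
    P=np.array(P)
    for lo,hi in [(.066,.085),(.026,.036),(.006,.022)]:
        m=(P[:,2]>lo)&(P[:,2]<hi);Q=P[m];r=cv2.minAreaRect((Q[:,:2]*1000).astype(np.float32)); print(n,lo,m.sum(),Q.mean(0),r)
E
```

```text
ball (array([ 0.62688305, -0.12023966,  0.13947597]), [np.float64(0.0006724060611670826), np.float64(0.0006724060611670002)]) [ 0.62363142 -0.12330077  0.1430139 ] [ 0.62688613 -0.12305326  0.14322648]
collar (array([0.60930806, 0.00793765, 0.13943307]), [np.float64(0.0010310585676789046), np.float64(0.001031058567678992)]) [6.03105059e-01 5.61802670e-04 1.46685774e-01] [6.09399030e-01 5.80240837e-04 1.46810776e-01]
bosstop (array([0.59782613, 0.09560891, 0.1566288 ]), [np.float64(0.0007841423447779103), np.float64(0.0007841423447778091)]) [0.59274039 0.08860011 0.16260592] [0.5979613  0.08702565 0.16371498]
tabtop (array([0.45833657, 0.00899538, 0.07348113]), [np.float64(0.00032665090802464045), np.float64(0.0003266509080247018)]) [0.45807109 0.00850883 0.07360895] [0.45893843 0.00647537 0.07622409]
s top [0.45635605 0.01755658 0.076     ]
s top [0.46523362 0.00173659 0.076     ]
s top [ 0.45805412 -0.00486619  0.076     ]
s top [0.44749493 0.01141538 0.076     ]
d top [0.45109891 0.01531248 0.076     ]
d top [0.46052184 0.01741413 0.076     ]
d top [ 0.46703664 -0.00078209  0.076  
[... 566 characters left out ...]
 0.03062649] ((456.717529296875, 9.082018852233887), (28.385269165039062, 26.811416625976562), 19.76961326599121)
s 0.006 63 [0.45151156 0.00328301 0.01393538] ((453.3611145019531, 1.5750770568847656), (19.92104148864746, 34.35763931274414), 66.5194091796875)
d 0.066 58 [0.4586623  0.00649819 0.07296752] ((458.9843444824219, 7.616376876831055), (12.23830795288086, 22.119150161743164), 23.6942138671875)
d 0.026 93 [0.45887454 0.00406134 0.03127598] ((459.12158203125, 7.277419090270996), (27.347951889038086, 28.268526077270508), 20.895273208618164)
d 0.006 47 [0.46107351 0.00100842 0.01354257] ((459.2866516113281, 7.11497688293457), (26.187313079833984, 26.921918869018555), 22.025300979614258)
```

```bash
cat > d.py <<'E'
import sys,numpy as np
from h import *
from rig import robot
o=robot.get_obs(); q=R.from_quat(o["tool_rot"]); M=q.as_matrix()
print("t",round(o["time"],2),"pos",o["position"].round(4),"F",o["ft_force"].round(2),"w",round(o["grip_width"],4),"tilt",M[:2,2].round(4),"q",o["q"].round(2))
yaw=np.degrees(np.arctan2(M[1,1],M[0,1])); print("yaw",yaw.round(2))
if len(sys.argv)>4:
    t=np.array([float(a) for a in sys.argv[1:4]]); y=float(sys.argv[4])
    dw=(t-o["position"])*1000
    g=np.radians(y); Rt=np.array([[np.sin(g),np.cos(g),0],[-np.cos(g),np.sin(g),0],[0,0,-1]]).T
    Rt=np.column_stack([[np.sin(g),-np.cos(g),0],[np.cos(g),np.sin(g),0],[0,0,-1]])
    rv=R.from_matrix(M.T@Rt).as_rotvec()
    print("turn",rv.round(4),"shift in present axes",(M.T@dw).round(2),"shift in turned axes",(Rt.T@dw).round(2))
E
python3 d.py 0.4575 0.007 0.2 21.5
python3 -m inch '[{"dx":-25,"dy":-26},{"dx":-25,"dy":-26},{"dx":-25,"dy":-26},{"dx":-25,"dy":-26},{"dx":-25,"dy":-26},{"dx":-25,"dy":-26},{"dx":-25,"dy":-26},{"dx":-25,"dy":-26}]' 40; python3 d.py 0.4575 0.007 0.2 21.5
```

```text
t 0.15 pos [0.2618 0.5669 0.2218] F [ 0.31 -0.59 -0.52] w 0.087 tilt [-0.0009 -0.0014] q [ 0.96  0.53  1.43 -0.    1.18 -0.18]
yaw 65.2
t 0.15 pos [0.2618 0.5669 0.2218] F [ 0.31 -0.59 -0.52] w 0.087 tilt [-0.0009 -0.0014] q [ 0.96  0.53  1.43 -0.    1.18 -0.18]
yaw 65.2Traceback (most recent call last):
  File "d.py", line 12, in <module>
    rv=R.from_matrix(M.T@Rt).as_rotvec()
       ~~~~~~~~~~~~~^^^^^^^^
  File "scipy/spatial/transform/_rotation.pyx", line 1143, in scipy.spatial.transform._rotation.Rotation.from_matrix
ValueError: Non-positive determinant (left-handed or null coordinate frame) in rotation matrix 0: [[-7.22943198e-01 -6.90907412e-01 -2.84491391e-04]
 [-6.90906866e-01  7.22941959e-01  1.62053126e-03]
 [ 9.13966296e-04 -1.36810911e-03  9.99998646e-01]].
invalid input
Traceback (most recent call last):
  File "d.py", line 12, in <module>
    rv=R.from_matrix(M.T@Rt).as_rotvec()
       ~~~~~~~~~~~~~^^^^^^^^
  File "scipy/spatial/transform/_rotation.pyx", line 1143, in scipy.spatial.transform._rotation.Rotation.from_matrix
ValueError: Non-positive determinant (left-handed or null coordinate frame) in rotation matrix 0: [[-7.22943198e-01 -6.90907412e-01 -2.84491391e-04]
 [-6.90906866e-01  7.22941959e-01  1.62053126e-03]
 [ 9.13966296e-04 -1.36810911e-03  9.99998646e-01]].
```

```bash
sed -i '/^    g=/s/; Rt=.*//; s/\[\[np.sin(g),-np.cos(g),0\],\[np.cos/[[-np.sin(g),np.cos(g),0],[np.cos/' d.py
python3 -m inch '[{"ax":0,"ay":0,"az":0,"dx":-25,"dy":-26,"dz":0,"gripper":100},{"ax":0,"ay":0,"az":0,"dx":-25,"dy":-26,"dz":0,"gripper":100},{"ax":0,"ay":0,"az":0,"dx":-25,"dy":-26,"dz":0,"gripper":100},{"ax":0,"ay":0,"az":0,"dx":-25,"dy":-26,"dz":0,"gripper":100},{"ax":0,"ay":0,"az":0,"dx":-25,"dy":-26,"dz":0,"gripper":100},{"ax":0,"ay":0,"az":0,"dx":-25,"dy":-26,"dz":0,"gripper":100},{"ax":0,"ay":0,"az":0,"dx":-25,"dy":-26,"dz":0,"gripper":100},{"ax":0,"ay":0,"az":0,"dx":-25,"dy":-26,"dz":0,"gripper":100}]' 40; python3 d.py 0.4575 0.007 0.2 21.5
```

```text
time: 0.95
position: [0.3566, 0.2933, 0.2225]
tool_rot: [0.215, 0.977, -0.0, -0.0]
ft_force: [1.1, 0.8, 0.6]
grip_width: 0.0869
t 0.95 pos [0.3566 0.2933 0.2225] F [1.1  0.83 0.58] w 0.0869 tilt [-0.     -0.0001] q [ 0.45  0.31  1.83 -0.    1.   -0.69]
yaw 65.22
turn [-1.00e-04  0.00e+00  7.63e-01] shift in present axes [-211.63 -217.59   22.51] shift in turned axes [-303.34  -11.     22.49]
```

```bash

python3 -m inch '[{"ax":0,"ay":0,"az":0,"dx":-26,"dy":-27,"dz":0,"gripper":100},{"ax":0,"ay":0,"az":0,"dx":-26,"dy":-27,"dz":0,"gripper":100},{"ax":0,"ay":0,"az":0,"dx":-26,"dy":-27,"dz":0,"gripper":100},{"ax":0,"ay":0,"az":0,"dx":-26,"dy":-27,"dz":0,"gripper":100},{"ax":0,"ay":0,"az":0,"dx":-26,"dy":-27,"dz":0,"gripper":100},{"ax":0,"ay":0,"az":0,"dx":-26,"dy":-27,"dz":0,"gripper":100},{"ax":0,"ay":0,"az":0.12,"dx":-26,"dy":-27,"dz":0,"gripper":100},{"ax":0,"ay":0,"az":0.12,"dx":0,"dy":0,"dz":0,"gripper":100}]' 40
python3 -m inch '[{"ax":0,"ay":0,"az":0.12,"dx":0,"dy":0,"dz":0,"gripper":100},{"ax":0,"ay":0,"az":0.12,"dx":0,"dy":0,"dz":0,"gripper":100},{"ax":0,"ay":0,"az":0.12,"dx":0,"dy":0,"dz":0,"gripper":100},{"ax":0,"ay":0,"az":0.12,"dx":0,"dy":0,"dz":0,"gripper":100},{"ax":0,"ay":0,"az":0.04,"dx":0,"dy":0,"dz":0,"gripper":100},{"ax":0,"ay":0,"az":0,"dx":0,"dy":0,"dz":0,"gripper":100}]' 40
python3 d.py 0.4575 0.007 0.2 21.5
python3 -c "
from h import *
save('wrist','w1')"
```

```text
time: 1.75
position: [0.4449, 0.0428, 0.2228]
tool_rot: [0.335, 0.942, -0.0, 0.002]
ft_force: [-0.1, 0.8, 0.5]
grip_width: 0.0871
time: 2.35
position: [0.4422, 0.0468, 0.2224]
tool_rot: [0.562, 0.827, -0.0, -0.0]
ft_force: [-0.1, -0.6, 0.1]
grip_width: 0.0871
t 2.35 pos [0.4422 0.0468 0.2224] F [-0.14 -0.57  0.09] w 0.0871 tilt [-0.0004  0.0001] q [-0.15  0.29  1.87  0.    0.99 -0.53]
yaw 21.66
turn [-0.0003 -0.0002  0.0029] shift in present axes [-42.62  -0.43  22.43] shift in turned axes [-42.62  -0.32  22.43]
```

View pics/w1.png

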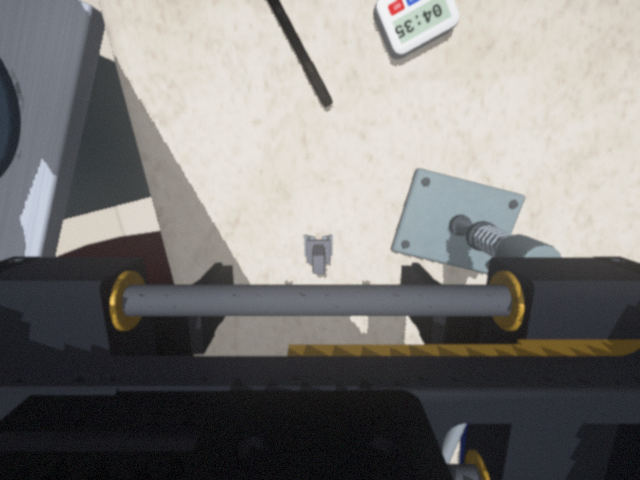

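The wrist view shows the clip upright at about (318,255), nearly aligned with the jaw axis; the stand base is at about (460,220). I'll measure its yaw and centre more finely.

```bash
python3 - <<'E'
from h import *
c=load("w1"); crop(c,293,222,50,60,10,"c5")
P=[]
for v in range(225,285):
    for u in range(298,340): P.append(np.r_[dpt(c,u,v),u,v])
P=np.array(P)
for lo,hi in [(.066,.085),(.026,.036),(.004,.02)]:
    m=(P[:,2]>lo)&(P[:,2]<hi);Q=P[m]
    if len(Q)>3: print(lo,m.sum(),Q.mean(0).round(4),cv2.minAreaRect((Q[:,:2]*1000).astype(np.float32)))
E
```

```text
0.066 267 [4.585000e-01 1.190000e-02 7.390000e-02 3.180037e+02 2.630000e+02] ((458.72528076171875, 11.207082748413086), (11.946743965148926, 19.466876983642578), 21.72030258178711)
0.026 339 [4.579000e-01 1.360000e-02 3.170000e-02 3.179558e+02 2.492242e+02] ((458.9602355957031, 11.46139144897461), (26.921958923339844, 25.298063278198242), 21.21914291381836)
0.004 54 [4.546000e-01 2.240000e-02 1.200000e-02 3.180185e+02 2.366667e+02] ((455.2847900390625, 22.20917320251465), (27.075956344604492, 2.4457783699035645), 21.759862899780273)
```

View pics/c5.png

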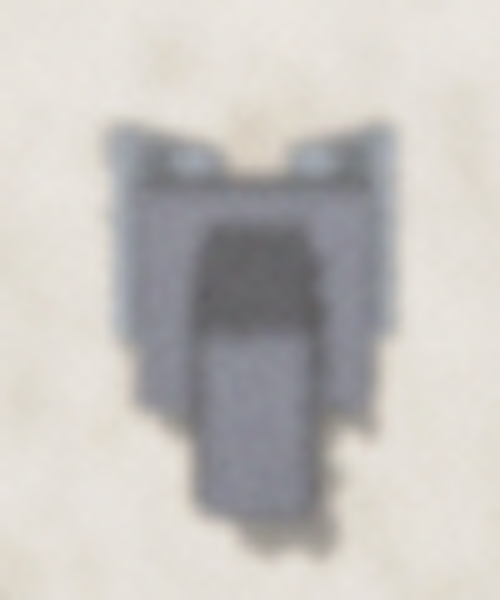

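```bash
python3 d.py 0.4586 0.010 0.039 21.6
```

```text
t 2.4 pos [0.4422 0.0468 0.2225] F [0.33 0.33 0.23] w 0.0868 tilt [-0.0003  0.    ] q [-0.15  0.29  1.87  0.    0.99 -0.53]
yaw 21.71
turn [-0.0003 -0.0002  0.002 ] shift in present axes [-40.27   1.66 183.45] shift in turned axes [-40.24   1.69 183.46]
```

```bash

python3 -m inch '[{"ax":0,"ay":0,"az":0.002,"dx":-20,"dy":1,"dz":15,"gripper":100},{"ax":0,"ay":0,"az":0,"dx":-20,"dy":0.7,"dz":30,"gripper":100},{"ax":0,"ay":0,"az":0,"dx":0,"dy":0,"dz":30,"gripper":100},{"ax":0,"ay":0,"az":0,"dx":0,"dy":0,"dz":25,"gripper":100},{"ax":0,"ay":0,"az":0,"dx":0,"dy":0,"dz":0,"gripper":100}]' 40
python3 d.py 0.4586 0.010 0.039 21.6
python3 -c "
from h import *
save('wrist','w2')"
```

```text
time: 2.9
position: [0.4563, 0.0104, 0.12]
tool_rot: [0.562, 0.827, -0.001, -0.003]
ft_force: [-0.3, 0.4, -0.2]
grip_width: 0.0876
t 2.9 pos [0.4563 0.0104 0.12  ] F [-0.32  0.43 -0.24] w 0.0876 tilt [-0.0071  0.0016] q [-0.22  0.48  1.94 -0.    0.73 -0.6 ]
yaw 21.56
turn [-0.006  -0.0041 -0.0007] shift in present axes [-1.56  2.43 81.02] shift in turned axes [-1.24  1.94 81.03]
```

View pics/w2.png

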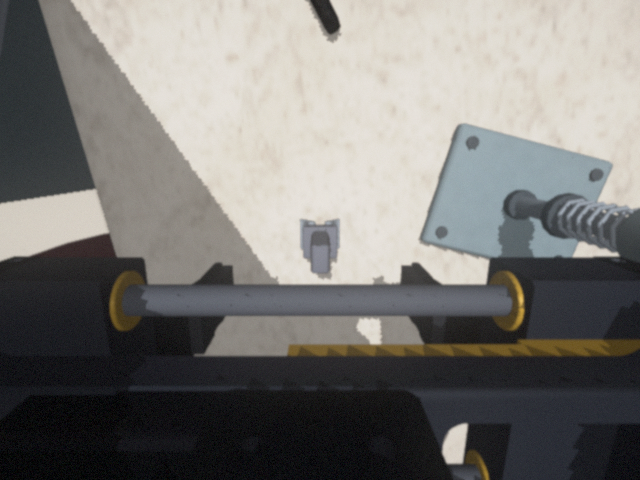

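The clip is still centred between the fingers at about (320,245), so I'll descend.

```bash

python3 -m inch '[{"ax":0,"ay":0,"az":0,"dx":-0.5,"dy":0.5,"dz":25,"gripper":100},{"ax":0,"ay":0,"az":0,"dx":0,"dy":0,"dz":20,"gripper":100},{"ax":0,"ay":0,"az":0,"dx":0,"dy":0,"dz":15,"gripper":100},{"ax":0,"ay":0,"az":0,"dx":0,"dy":0,"dz":0,"gripper":100},{"ax":0,"ay":0,"az":0,"dx":0,"dy":0,"dz":0,"gripper":100}]' 40
python3 d.py 0.4586 0.010 0.039 21.6
python3 -c "
from h import *
c=load('w2')
P=np.array([dpt(c,u,v) for v in range(215,280) for u in range(295,345)])
Q=P[(P[:,2]>.066)&(P[:,2]<.085)];print(cv2.minAreaRect((Q[:,:2]*1000).astype(np.float32)))
c=save('side','s2');crop(c,190,150,160,120,5,'c6')"
```

```text
time: 3.45
position: [0.4602, 0.0099, 0.0636]
tool_rot: [0.562, 0.827, 0.0, 0.001]
ft_force: [0.0, -0.6, 0.2]
grip_width: 0.0868
t 3.45 pos [0.4602 0.0099 0.0636] F [ 0.03 -0.65  0.16] w 0.0868 tilt [ 0.0019 -0.0004] q [-0.22  0.6   1.97  0.    0.57 -0.6 ]
yaw 21.58
turn [ 0.0016  0.0011 -0.0004] shift in present axes [ 0.75 -1.51 24.63] shift in turned axes [ 0.73 -1.47 24.64]
((459.1630859375, 11.114806175231934), (12.064635276794434, 19.72624397277832), 21.880212783813477)
```

View pics/c6.png

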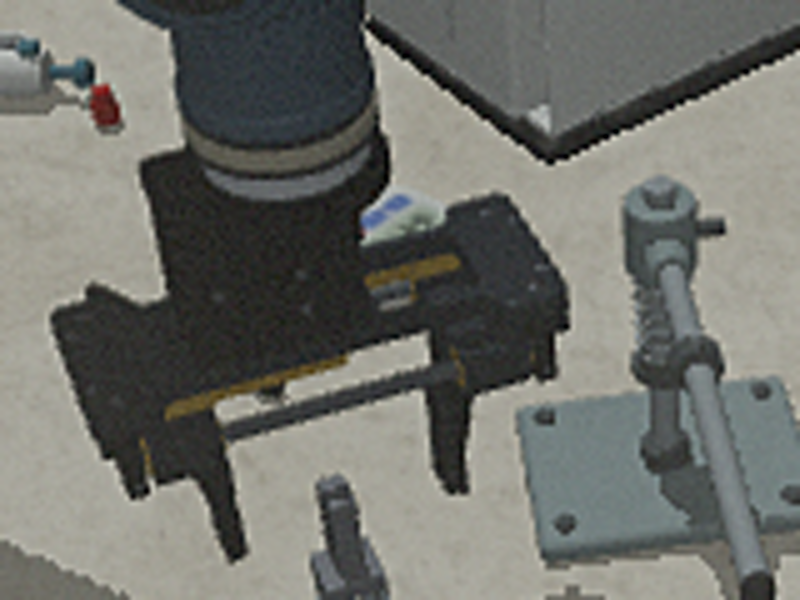

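The tab stands between the fingers at crop (335,490), and the right finger clears the stand. I'll go down the last 24 mm and close.

```bash

python3 -m inch '[{"ax":0,"ay":0,"az":0,"dx":0.5,"dy":-0.5,"dz":12,"gripper":100},{"ax":0,"ay":0,"az":0,"dx":0,"dy":-0.5,"dz":11,"gripper":100},{"ax":0,"ay":0,"az":0,"dx":0,"dy":0,"dz":0,"gripper":100},{"ax":0,"ay":0,"az":0,"dx":0,"dy":0,"dz":0,"gripper":100}]' 20
python3 d.py 0.4586 0.010 0.039 21.6
python3 -m inch '[{"ax":0,"ay":0,"az":0,"dx":0,"dy":0,"dz":0,"gripper":10},{"ax":0,"ay":0,"az":0,"dx":0,"dy":0,"dz":0,"gripper":5},{"ax":0,"ay":0,"az":0,"dx":0,"dy":0,"dz":0,"gripper":0},{"ax":0,"ay":0,"az":0,"dx":0,"dy":0,"dz":0,"gripper":0},{"ax":0,"ay":0,"az":0,"dx":0,"dy":0,"dz":0,"gripper":0},{"ax":0,"ay":0,"az":0,"dx":0,"dy":0,"dz":0,"gripper":0},{"ax":0,"ay":0,"az":0,"dx":0,"dy":0,"dz":0,"gripper":0},{"ax":0,"ay":0,"az":0,"dx":0,"dy":0,"dz":0,"gripper":0}]' 40
python3 -m inch '[{"ax":0,"ay":0,"az":0,"dx":0,"dy":0,"dz":0,"gripper":0},{"ax":0,"ay":0,"az":0,"dx":0,"dy":0,"dz":0,"gripper":0}]' 50
python3 d.py 0.4586 0.010 0.1 21.6
```

```text
time: 3.9
position: [0.4583, 0.01, 0.0398]
tool_rot: [0.562, 0.827, 0.0, 0.0]
ft_force: [-0.2, 0.1, 0.7]
grip_width: 0.0868
t 3.9 pos [0.4583 0.01   0.0398] F [-0.21  0.12  0.71] w 0.0868 tilt [ 0. -0.] q [-0.22  0.65  1.99 -0.    0.51 -0.6 ]
yaw 21.54
turn [ 0.     0.    -0.001] shift in present axes [-0.12  0.31  0.77] shift in turned axes [-0.12  0.31  0.77]
time: 4.7
position: [0.4582, 0.01, 0.0395]
tool_rot: [0.562, 0.827, -0.0, -0.0]
ft_force: [-0.4, -0.2, -0.4]
grip_width: 0.0308
time: 4.9
position: [0.4582, 0.01, 0.0395]
tool_rot: [0.562, 0.827, -0.0, -0.0]
ft_force: [0.0, 0.5, 0.4]
grip_width: 0.0146
t 4.9 pos [0.4582 0.01   0.0395] F [0.03 0.53 0.41] w 0.0146 tilt [-0.0001  0.    ] q [-0.22  0.65  1.99 -0.    0.51 -0.6 ]
yaw 21.55
turn [-0.0001 -0.     -0.0009] shift in present axes [ -0.17   0.38 -60.48] shift in turned axes [ -0.17   0.38 -60.48]
```

```bash

python3 -m inch '[{"ax":0,"ay":0,"az":0,"dx":0,"dy":0,"dz":0,"gripper":0},{"ax":0,"ay":0,"az":0,"dx":0,"dy":0,"dz":0,"gripper":0},{"ax":0,"ay":0,"az":0,"dx":0,"dy":0,"dz":0,"gripper":0}]' 50
python3 -m inch '[{"ax":0,"ay":0,"az":0,"dx":0,"dy":0,"dz":-10,"gripper":0},{"ax":0,"ay":0,"az":0,"dx":0,"dy":0,"dz":-20,"gripper":0},{"ax":0,"ay":0,"az":0,"dx":0,"dy":0,"dz":-35,"gripper":0},{"ax":0,"ay":0,"az":0,"dx":0,"dy":0,"dz":-40,"gripper":0},{"ax":0,"ay":0,"az":0,"dx":0,"dy":0,"dz":-40,"gripper":0},{"ax":0,"ay":0,"az":0,"dx":0,"dy":0,"dz":-35,"gripper":0},{"ax":0,"ay":0,"az":0,"dx":0,"dy":0,"dz":-20,"gripper":0},{"ax":0,"ay":0,"az":0,"dx":0,"dy":0,"dz":0,"gripper":0}]' 50
python3 d.py 0.6212 -0.0786 0.24 7.8
python3 -c "
from h import *
c=save('side','s3');crop(c,190,100,160,120,5,'c7')
c=save('wrist','w3')"
```

```text
time: 5.2
position: [0.4582, 0.01, 0.0395]
tool_rot: [0.563, 0.827, 0.0, 0.0]
ft_force: [-0.4, 0.2, -0.4]
grip_width: 0.0114
time: 6.0
position: [0.4599, 0.0097, 0.243]
tool_rot: [0.562, 0.827, 0.001, 0.004]
ft_force: [0.2, 0.2, -0.9]
grip_width: 0.0118
t 6.0 pos [0.4599 0.0097 0.243 ] F [ 0.24  0.21 -0.87] w 0.0118 tilt [ 0.0077 -0.0017] q [-0.22  0.27  1.81  0.    1.05 -0.6 ]
yaw 21.55
turn [0.0071 0.0036 0.2401] shift in present axes [-141.39  117.53    4.4 ] shift in turned axes [-109.4  147.8    3. ]
```

View pics/c7.png

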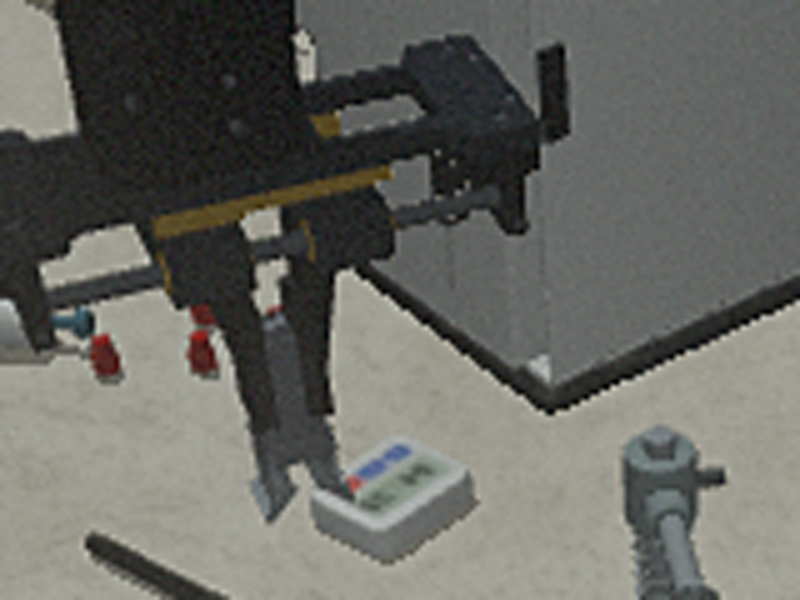

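View pics/w3.png

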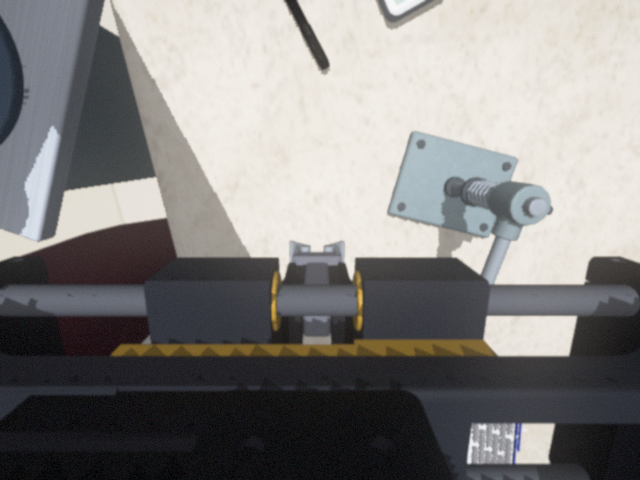

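Clip is held square by the tab, gap down, with the jaw lips at crop (270,500) and (350,490). I'll carry it over the outer rod.

```bash

python3 -m inch '[{"ax":0,"ay":0,"az":0.12,"dx":0,"dy":0,"dz":0,"gripper":0},{"ax":0,"ay":0,"az":0.12,"dx":0,"dy":0,"dz":0,"gripper":0},{"ax":0,"ay":0,"az":0,"dx":-20,"dy":27,"dz":0,"gripper":0},{"ax":0,"ay":0,"az":0,"dx":-26,"dy":36,"dz":0,"gripper":0},{"ax":0,"ay":0,"az":0,"dx":-26,"dy":36,"dz":0,"gripper":0},{"ax":0,"ay":0,"az":0,"dx":-22,"dy":30,"dz":0,"gripper":0},{"ax":0,"ay":0,"az":0,"dx":-15,"dy":19,"dz":0,"gripper":0},{"ax":0,"ay":0,"az":0,"dx":0,"dy":0,"dz":0,"gripper":0}]' 50
python3 -m inch '[{"ax":0,"ay":0,"az":0,"dx":0,"dy":0,"dz":0,"gripper":0},{"ax":0,"ay":0,"az":0,"dx":0,"dy":0,"dz":0,"gripper":0}]' 50
python3 d.py 0.6212 -0.0786 0.24 7.8
python3 -c "
from h import *
save('wrist','w4')
c=save('side','s4');crop(c,265,120,120,150,4,'c8')
c=save('scene','n4');crop(c,260,110,130,150,4,'c9')"
```

```text
time: 6.9
position: [0.6213, -0.0798, 0.2366]
tool_rot: [0.658, 0.753, -0.001, -0.001]
ft_force: [-0.7, 0.8, -0.4]
grip_width: 0.0114
time: 7.1
position: [0.6176, -0.0769, 0.2381]
tool_rot: [0.657, 0.754, -0.001, -0.002]
ft_force: [-0.1, -0.4, -1.3]
grip_width: 0.0115
t 7.1 pos [ 0.6176 -0.0769  0.2381] F [-0.12 -0.4  -1.32] w 0.0115 tilt [-0.0042  0.0015] q [-0.3   0.51  1.42  0.    1.22 -0.44]
yaw 7.82
turn [-0.004  -0.0021  0.0003] shift in present axes [-2.19  3.36 -1.96] shift in turned axes [-2.2   3.36 -1.94]
```

View pics/w4.png

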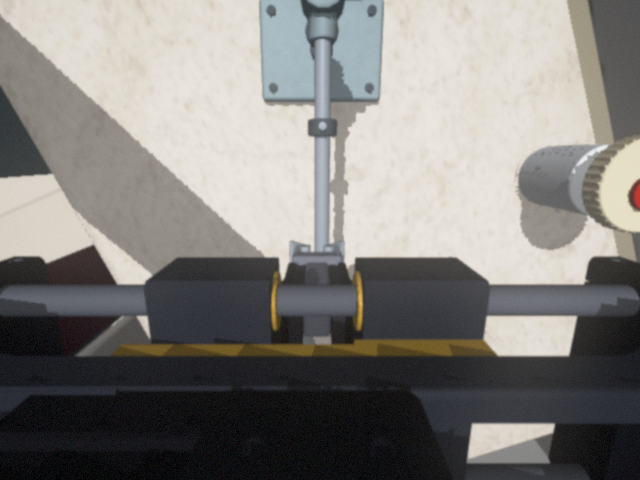

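View pics/c8.png

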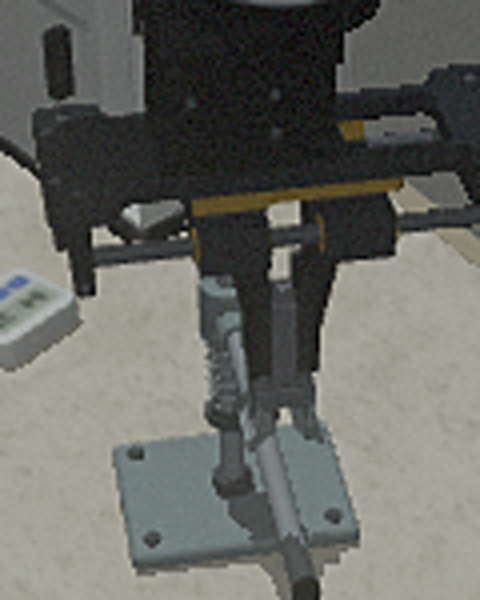

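View pics/c9.png

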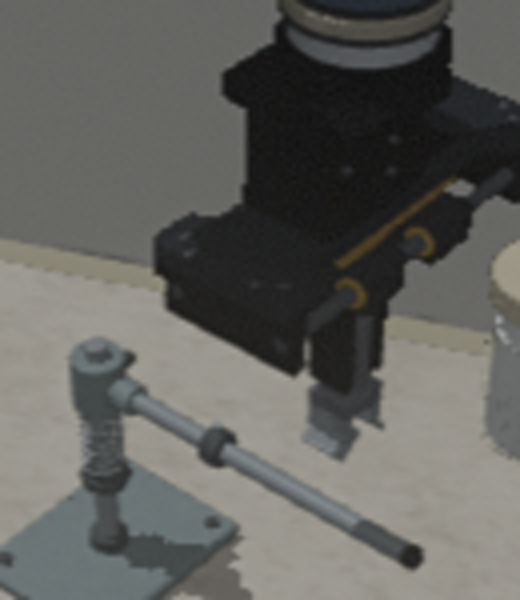

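The wrist view shows the rod running straight up at column ~321, with the collar at rows 118–136 and the boss at the top. I'll measure rod line and collar face from it.

```bash
cat > rod.py <<'E'
from h import *
import sys
def rodfit(tag,v0=140,v1=236,z=.140):
    c=load(tag);pts=[]
    for v in range(v0,v1,4):
        us=[u for u in range(295,350) if .12<dpt(c,u,v)[2]<.16]
        if len(us)>4: pts.append(np.r_[plane(c,(us[0]+us[-1])/2,v,z),len(us)])
    pts=np.array(pts); d=cv2.fitLine(pts[:,:2].astype(np.float32),cv2.DIST_HUBER,0,.01,.01).ravel()
    if d[1]<0:d[:2]*=-1
    return c,pts,d
if __name__=="__main__":
    c,pts,d=rodfit(sys.argv[1]); print(len(pts),"dir",d[:2],"yaw",np.degrees(np.arctan2(-d[0],d[1])),"pt",d[2:])
    r=np.array([(p[:2]-d[2:])@[d[1],-d[0]] for p in pts])*1000; print("res mm",r.round(2))
    for v in range(110,142,2):
        us=[u for u in range(290,355) if .12<dpt(c,u,v)[2]<.17]; print(v,len(us),us[:1],us[-1:],[dpt(c,np.mean(us),v).round(4) if us else 0])
E
python3 rod.py w4
```

```text
24 dir [-0.14070202  0.990052  ] yaw 8.088471 pt [ 0.6147452  -0.02681359]
res mm [-0.  -0.  -0.  -0.  -0.  -0.  -0.   0.   0.   0.   0.   0.   0.   0.
  0.   0.   0.   0.   0.   0.  -0.4 -0.4 -0.4 -0.4]
110 17 [314] [330] [array([0.6085, 0.0195, 0.1456])]
112 17 [314] [330] [array([0.6087, 0.0182, 0.1454])]
114 17 [314] [330] [array([0.6088, 0.0168, 0.1456])]
116 17 [314] [330] [array([0.609 , 0.0155, 0.1454])]
118 21 [312] [332] [array([0.6092, 0.0138, 0.1489])]
120 29 [308] [336] [array([0.6094, 0.0124, 0.1496])]
122 29 [308] [336] [array([0.6096, 0.0106, 0.1543])]
124 28 [308] [336] [array([0.6099, 0.0093, 0.1545])]
126 29 [308] [336] [array([0.61  , 0.0079, 0.1546])]
128 29 [308] [336] [array([0.6102, 0.0066, 0.1551])]
130 29 [308] [336] [array([0.6104, 0.0053, 0.1544])]
132 29 [308] [336] [array([0.6106, 0.0042, 0.1506])]
134 29 [308] [336] [array([0.6108, 0.0029, 0.1492])]
136 19 [313] [331] [array([0.611 , 0.0018, 0.1446])]
138 16 [314] [329] [array([6.108e-01, 3.000e-04, 1.452e-01])]
140 16 [314] [329] [array([ 0.611 , -0.0012,  0.1469])]
```

```bash

python3 -m inch '[{"ax":0,"ay":0,"az":0,"dx":0,"dy":0,"dz":0,"gripper":0}]' 60
python3 d.py 0.6212 -0.0786 0.21 8
```

```text
time: 7.35
position: [0.619, -0.0774, 0.2398]
tool_rot: [0.657, 0.754, -0.0, -0.0]
ft_force: [-0.2, -0.5, -0.1]
grip_width: 0.0118
t 7.35 pos [ 0.619  -0.0774  0.2398] F [-0.23 -0.52 -0.13] w 0.0118 tilt [-0.0001  0.    ] q [-0.3   0.51  1.42 -0.    1.22 -0.44]
yaw 7.82
turn [-0.0001 -0.     -0.0031] shift in present axes [-1.51  1.99 29.83] shift in turned axes [-1.52  1.99 29.83]
```

```bash

python3 -m inch '[{"ax":0,"ay":0,"az":-0.003,"dx":-1.5,"dy":2,"dz":10,"gripper":0},{"ax":0,"ay":0,"az":0,"dx":0,"dy":0,"dz":18,"gripper":0},{"ax":0,"ay":0,"az":0,"dx":0,"dy":0,"dz":12,"gripper":0},{"ax":0,"ay":0,"az":0,"dx":0,"dy":0,"dz":0,"gripper":0},{"ax":0,"ay":0,"az":0,"dx":0,"dy":0,"dz":0,"gripper":0},{"ax":0,"ay":0,"az":0,"dx":0,"dy":0,"dz":0,"gripper":0}]' 60
python3 d.py 0.6212 -0.0786 0.19 8
python3 -c "
from h import *
save('wrist','w5')
c=save('side','s5');crop(c,295,160,90,120,5,'c10')
c=save('scene','n5');crop(c,300,180,100,80,7,'c11')"; python3 rod.py w5|head -2
```

```text
time: 7.95
position: [0.6224, -0.0793, 0.2002]
tool_rot: [0.656, 0.755, 0.0, 0.001]
ft_force: [0.5, 0.2, -0.8]
grip_width: 0.012
t 7.95 pos [ 0.6224 -0.0793  0.2002] F [ 0.46  0.18 -0.83] w 0.012 tilt [ 0.0013 -0.0004] q [-0.3   0.55  1.45 -0.    1.14 -0.44]
yaw 7.97
turn [ 0.0012  0.0006 -0.0006] shift in present axes [ 0.87 -1.06 10.15] shift in turned axes [ 0.87 -1.05 10.15]
24 dir [-0.13904715  0.99028575] yaw 7.9927125 pt [ 0.6151231  -0.02769928]
res mm [-0.   -0.   -0.   -0.   -0.   -0.   -0.   -0.   -0.   -0.   -0.   -0.
```

View pics/w5.png

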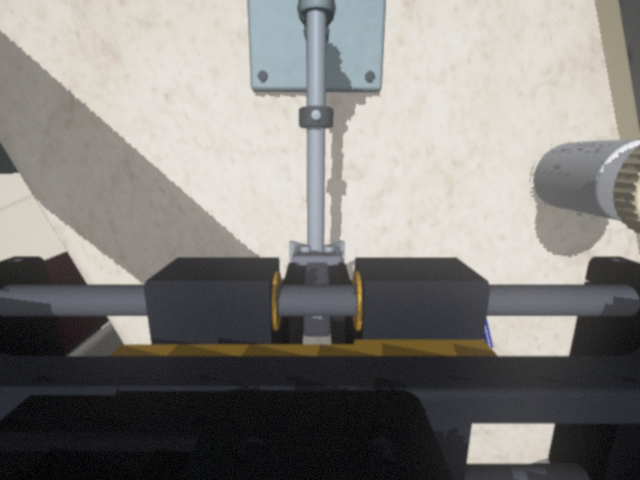

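View pics/c10.png

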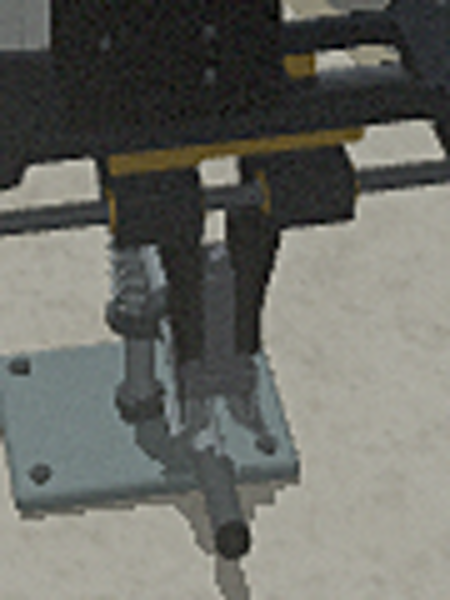

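View pics/c11.png

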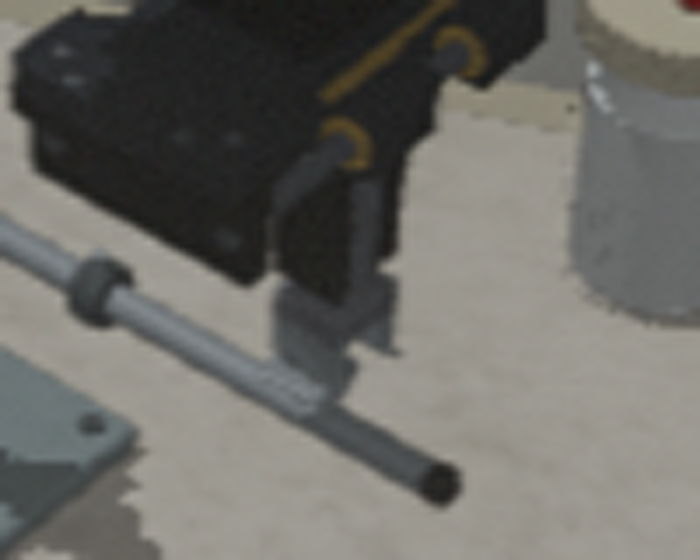

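Rod (col 316) is centred between the lips (cols 291–345). Now I'll press in small steps while watching the force.

```bash

python3 -m inch '[{"ax":0,"ay":0,"az":0,"dx":0,"dy":0,"dz":4,"gripper":0},{"ax":0,"ay":0,"az":0,"dx":0,"dy":0,"dz":4,"gripper":0},{"ax":0,"ay":0,"az":0,"dx":0,"dy":0,"dz":4,"gripper":0},{"ax":0,"ay":0,"az":0,"dx":0,"dy":0,"dz":0,"gripper":0},{"ax":0,"ay":0,"az":0,"dx":0,"dy":0,"dz":0,"gripper":0},{"ax":0,"ay":0,"az":0,"dx":0,"dy":0,"dz":0,"gripper":0}]' 60
python3 d.py 0.6212 -0.0786 0.19 8
```

```text
time: 8.7
position: [0.6219, -0.0792, 0.1876]
tool_rot: [0.656, 0.754, 0.0, 0.0]
ft_force: [-0.7, -0.3, -0.5]
grip_width: 0.0113
t 8.7 pos [ 0.6219 -0.0792  0.1876] F [-0.74 -0.31 -0.49] w 0.0113 tilt [ 0.0001 -0.    ] q [-0.3   0.57  1.46  0.    1.11 -0.44]
yaw 7.96
turn [ 0.0001  0.     -0.0007] shift in present axes [ 0.66 -0.62 -2.42] shift in turned axes [ 0.66 -0.62 -2.42]
```

```bash

python3 -m inch '[{"ax":0,"ay":0,"az":0,"dx":0,"dy":-0.5,"dz":3,"gripper":0},{"ax":0,"ay":0,"az":0,"dx":0,"dy":0,"dz":3,"gripper":0},{"ax":0,"ay":0,"az":0,"dx":0,"dy":0,"dz":3,"gripper":0},{"ax":0,"ay":0,"az":0,"dx":0,"dy":0,"dz":0,"gripper":0},{"ax":0,"ay":0,"az":0,"dx":0,"dy":0,"dz":0,"gripper":0}]' 60
python3 -m inch '[{"ax":0,"ay":0,"az":0,"dx":0,"dy":0,"dz":3,"gripper":0},{"ax":0,"ay":0,"az":0,"dx":0,"dy":0,"dz":3,"gripper":0},{"ax":0,"ay":0,"az":0,"dx":0,"dy":0,"dz":0,"gripper":0},{"ax":0,"ay":0,"az":0,"dx":0,"dy":0,"dz":0,"gripper":0}]' 60
python3 -c "
from h import *
c=save('side','s6');crop(c,295,160,90,120,5,'c12')
c=save('scene','n6');crop(c,300,180,100,80,7,'c13')"
```

```text
time: 9.2
position: [0.6212, -0.0792, 0.1784]
tool_rot: [0.656, 0.755, -0.0, -0.0]
ft_force: [-0.0, -0.5, -0.2]
grip_width: 0.0116
time: 9.6
position: [0.6215, -0.0793, 0.1727]
tool_rot: [0.656, 0.754, 0.0, 0.0]
ft_force: [0.4, 1.1, 0.6]
grip_width: 0.0117
```

View pics/c12.png

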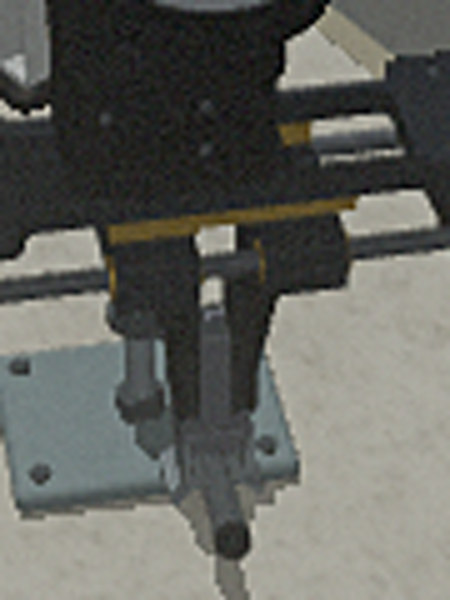

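View pics/c13.png

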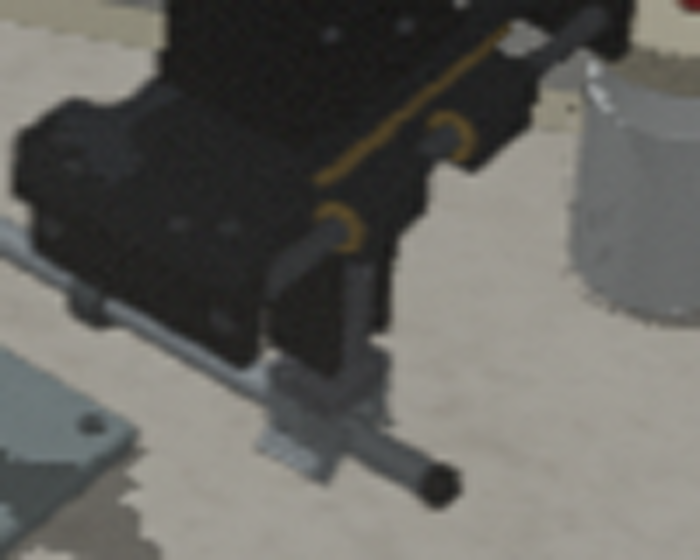

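The clip straddles the rod evenly, with the ball still at rest height. I'll keep pressing in 3 mm steps.

```bash

python3 -m inch '[{"ax":0,"ay":0,"az":0,"dx":0,"dy":0,"dz":3,"gripper":0},{"ax":0,"ay":0,"az":0,"dx":0,"dy":0,"dz":3,"gripper":0},{"ax":0,"ay":0,"az":0,"dx":0,"dy":0,"dz":0,"gripper":0},{"ax":0,"ay":0,"az":0,"dx":0,"dy":0,"dz":0,"gripper":0}]' 60
python3 -m inch '[{"ax":0,"ay":0,"az":0,"dx":0,"dy":0,"dz":3,"gripper":0},{"ax":0,"ay":0,"az":0,"dx":0,"dy":0,"dz":2,"gripper":0},{"ax":0,"ay":0,"az":0,"dx":0,"dy":0,"dz":0,"gripper":0},{"ax":0,"ay":0,"az":0,"dx":0,"dy":0,"dz":0,"gripper":0}]' 60
python3 d.py 0.6212 -0.0786 0.19 8
```

```text
time: 10.1
position: [0.6215, -0.0793, 0.1667]
tool_rot: [0.656, 0.754, 0.0, 0.0]
ft_force: [0.6, 0.3, 3.4]
grip_width: 0.0113
time: 10.5
position: [0.6215, -0.0793, 0.1617]
tool_rot: [0.656, 0.755, 0.0, 0.0]
ft_force: [-0.8, 1.0, 5.4]
grip_width: 0.0116
t 10.5 pos [ 0.6215 -0.0793  0.1617] F [-0.84  0.99  5.41] w 0.0116 tilt [ 0.0005 -0.0002] q [-0.3   0.6   1.49 -0.    1.05 -0.44]
yaw 7.96
turn [ 0.0005  0.0003 -0.0006] shift in present axes [  0.71  -0.22 -28.26] shift in turned axes [  0.72  -0.24 -28.26]
```

```bash

for i in 1 2; do :; done
python3 -m inch '[{"ax":0,"ay":0,"az":0,"dx":0,"dy":0,"dz":2,"gripper":0},{"ax":0,"ay":0,"az":0,"dx":0,"dy":0,"dz":2,"gripper":0},{"ax":0,"ay":0,"az":0,"dx":0,"dy":0,"dz":0,"gripper":0},{"ax":0,"ay":0,"az":0,"dx":0,"dy":0,"dz":0,"gripper":0}]' 60
python3 -m inch '[{"ax":0,"ay":0,"az":0,"dx":0,"dy":0,"dz":2,"gripper":0},{"ax":0,"ay":0,"az":0,"dx":0,"dy":0,"dz":0,"gripper":0},{"ax":0,"ay":0,"az":0,"dx":0,"dy":0,"dz":0,"gripper":0}]' 60
```

```text
time: 10.9
position: [0.6216, -0.0793, 0.158]
tool_rot: [0.656, 0.755, 0.0, 0.0]
ft_force: [-0.6, -0.1, 6.5]
grip_width: 0.0112
time: 11.2
position: [0.6216, -0.0793, 0.1562]
tool_rot: [0.656, 0.755, 0.0, 0.0]
ft_force: [-0.5, -0.1, 7.5]
grip_width: 0.0115
```

```bash

python3 -m inch '[{"ax":0,"ay":0,"az":0,"dx":0,"dy":0,"dz":2,"gripper":0},{"ax":0,"ay":0,"az":0,"dx":0,"dy":0,"dz":0,"gripper":0},{"ax":0,"ay":0,"az":0,"dx":0,"dy":0,"dz":0,"gripper":0}]' 60
python3 -c "
from h import *
c=save('scene','n7');crop(c,300,180,100,80,7,'c14')"
```

```text
time: 11.5
position: [0.6216, -0.0793, 0.1543]
tool_rot: [0.656, 0.755, 0.0, 0.0]
ft_force: [-0.9, 0.1, 8.4]
grip_width: 0.0114
```

View pics/c14.png

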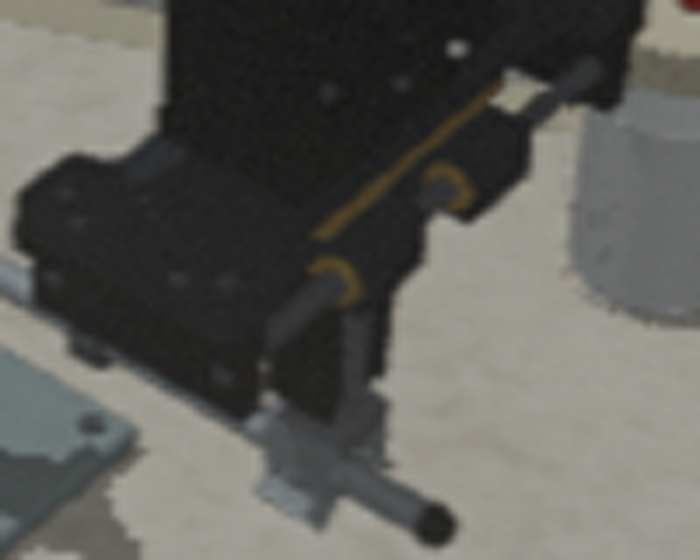

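The ball has sunk from crop row 485 to row 525 and the clip has not snapped yet. I'll continue in 1.5 mm steps.

```bash

python3 -m inch '[{"ax":0,"ay":0,"az":0,"dx":0,"dy":0,"dz":1.5,"gripper":0},{"ax":0,"ay":0,"az":0,"dx":0,"dy":0,"dz":0,"gripper":0},{"ax":0,"ay":0,"az":0,"dx":0,"dy":0,"dz":0,"gripper":0}]' 60
```

```text
time: 11.85
position: [0.6216, -0.0794, 0.1529]
tool_rot: [0.656, 0.755, 0.0, 0.001]
ft_force: [-1.4, 0.5, 8.1]
grip_width: 0.0114
```

```bash

python3 -m inch '[{"ax":0,"ay":0,"az":0,"dx":0,"dy":0,"dz":1.5,"gripper":0},{"ax":0,"ay":0,"az":0,"dx":0,"dy":0,"dz":0,"gripper":0},{"ax":0,"ay":0,"az":0,"dx":0,"dy":0,"dz":0,"gripper":0}]' 60
```

```text
time: 12.15
position: [0.6217, -0.0794, 0.1515]
tool_rot: [0.656, 0.755, 0.0, 0.001]
ft_force: [-0.8, -0.8, 9.1]
grip_width: 0.0113
```

```bash

python3 -m inch '[{"ax":0,"ay":0,"az":0,"dx":0,"dy":0,"dz":1.5,"gripper":0},{"ax":0,"ay":0,"az":0,"dx":0,"dy":0,"dz":0,"gripper":0},{"ax":0,"ay":0,"az":0,"dx":0,"dy":0,"dz":0,"gripper":0}]' 60
```

```text
time: 12.45
position: [0.6215, -0.0793, 0.1495]
tool_rot: [0.656, 0.755, 0.0, 0.0]
ft_force: [-0.0, 0.1, 6.0]
grip_width: 0.0115
```

```bash

python3 -m inch '[{"ax":0,"ay":0,"az":0,"dx":0,"dy":0,"dz":1.5,"gripper":0},{"ax":0,"ay":0,"az":0,"dx":0,"dy":0,"dz":0,"gripper":0},{"ax":0,"ay":0,"az":0,"dx":0,"dy":0,"dz":0,"gripper":0}]' 60; python3 d.py .6212 -.0786 .15 8
```

```text
time: 12.75
position: [0.6215, -0.0794, 0.1481]
tool_rot: [0.656, 0.755, 0.0, 0.0]
ft_force: [-1.4, -0.5, 5.9]
grip_width: 0.0114
t 12.75 pos [ 0.6215 -0.0794  0.1481] F [-1.4  -0.48  5.93] w 0.0114 tilt [ 0.0007 -0.0004] q [-0.3   0.62  1.5  -0.    1.03 -0.44]
yaw 7.97
turn [ 0.0006  0.0005 -0.0006] shift in present axes [ 0.8  -0.23 -1.92] shift in turned axes [ 0.8  -0.24 -1.92]
```

The force dropped from 9.1 N to 6.0 N, so the clip has snapped on. Height against force also fits fully home. Now I'll come back up with the arm.

```bash

python3 -m inch '[{"ax":0,"ay":0,"az":0,"dx":0,"dy":0,"dz":-3,"gripper":0},{"ax":0,"ay":0,"az":0,"dx":0,"dy":0,"dz":-3,"gripper":0},{"ax":0,"ay":0,"az":0,"dx":0,"dy":0,"dz":-3,"gripper":0},{"ax":0,"ay":0,"az":0,"dx":0,"dy":0,"dz":-2,"gripper":0},{"ax":0,"ay":0,"az":0,"dx":0,"dy":0,"dz":0,"gripper":0},{"ax":0,"ay":0,"az":0,"dx":0,"dy":0,"dz":0,"gripper":0},{"ax":0,"ay":0,"az":0,"dx":0,"dy":0,"dz":0,"gripper":0}]' 60; python3 d.py .6212 -.0786 .1625 8
python3 -c "
from h import *
save('wrist','w8')
c=save('side','s8');crop(c,295,160,90,120,5,'c15')
c=save('scene','n8');crop(c,300,180,100,80,7,'c16')"; python3 rod.py w8
```

```text
time: 13.45
position: [0.6215, -0.0794, 0.1584]
tool_rot: [0.656, 0.754, 0.0, 0.0]
ft_force: [1.4, -0.3, 3.2]
grip_width: 0.0114
t 13.45 pos [ 0.6215 -0.0794  0.1584] F [ 1.4  -0.3   3.24] w 0.0114 tilt [ 0.0003 -0.0002] q [-0.31  0.6   1.49 -0.    1.05 -0.44]
yaw 7.96
turn [ 0.0003  0.0003 -0.0007] shift in present axes [ 0.79 -0.18 -4.13] shift in turned axes [ 0.79 -0.18 -4.12]
24 dir [-0.14124113  0.9899752 ] yaw 8.119671 pt [ 0.61493886 -0.02692117]
res mm [ 0.08  0.07  0.07  0.07  0.07 -0.2  -0.2  -0.21 -0.21 -0.21 -0.22 -0.22
  0.05  0.05  0.04  0.04  0.04  0.03  0.03  0.03  0.03  0.02  0.02  0.02]
110 42 [297] [338] [array([0.6105, 0.0063, 0.1502])]
112 42 [297] [338] [array([0.6106, 0.0054, 0.1507])]
114 42 [297] [338] [array([0.6107, 0.0049, 0.1467])]
116 42 [297] [338] [array([0.6108, 0.0041, 0.1455])]
118 41 [297] [337] [array([0.6107, 0.0031, 0.146 ])]
120 41 [297] [337] [array([0.6108, 0.0024, 0.1438])]
122 36 [300] [335] [array([0.6112, 0.0017, 0.1409])]
124 23 [306] [328] [array([0.6111, 0.0007, 0.1409])]
126 23 [306] [328] [array([ 6.112e-01, -2.000e-04,  1.407e-01])]
128 23 [306] [328] [array([ 0.6114, -0.0012,  0.141 ])]
130 23 [306] [328] [array([ 0.6115, -0.0022,  0.1412])]
132 23 [306] [328] [array([ 0.6116, -0.0032,  0.1411])]
134 23 [306] [328] [array([ 0.6118, -0.0042,  0.1414])]
136 23 [306] [328] [array([ 0.6119, -0.0051,  0.1409])]
138 23 [306] [328] [array([ 0.612 , -0.0061,  0.1412])]
140 23 [306] [328] [array([ 0.6122, -0.0071,  0.1408])]
```

View pics/c15.png

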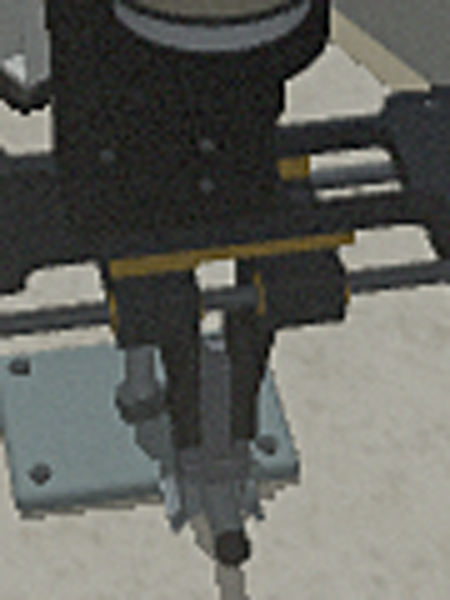

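View pics/c16.png

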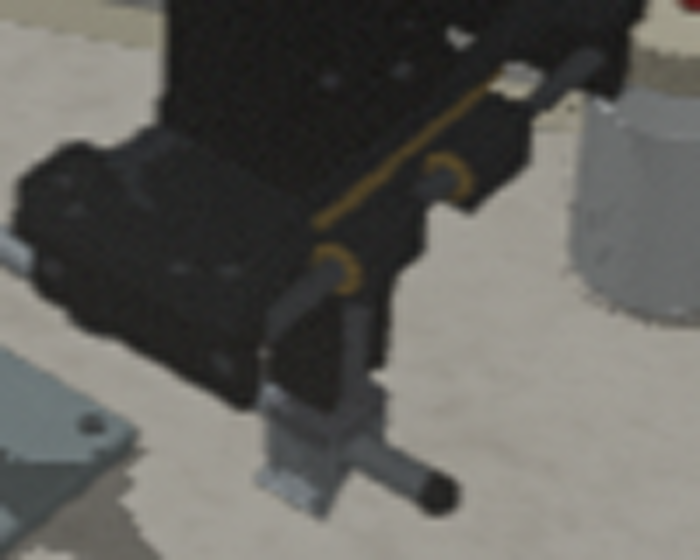

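View pics/w8.png

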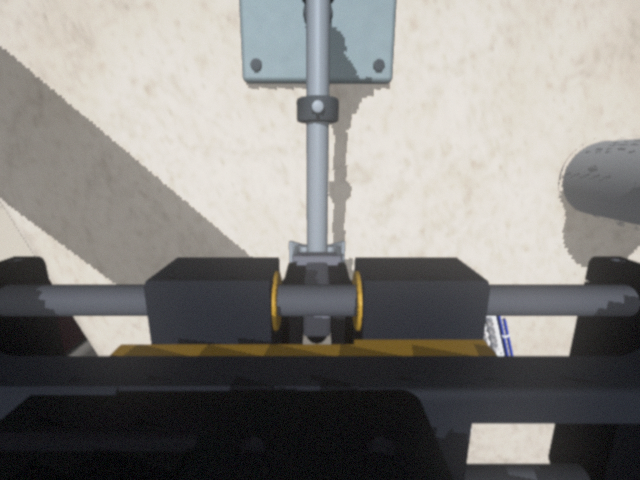

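Rod top is at 0.141, so the axis is at 0.1355 and the TCP is 22.9 mm above it, against 22.5 mm expected: the clip is home. I'll raise the last 4 mm, then slide towards the collar (wrist rows 97–122).

```bash

python3 -m inch '[{"ax":0,"ay":0,"az":0,"dx":0,"dy":0,"dz":-2,"gripper":0},{"ax":0,"ay":0,"az":0,"dx":0,"dy":0,"dz":-2,"gripper":0},{"ax":0,"ay":0,"az":0,"dx":0,"dy":0,"dz":0,"gripper":0},{"ax":0,"ay":0,"az":0,"dx":0,"dy":0,"dz":0,"gripper":0},{"ax":0,"ay":0,"az":0,"dx":0,"dy":0,"dz":0,"gripper":0},{"ax":0,"ay":0,"az":0,"dx":0,"dy":0,"dz":0,"gripper":0}]' 60; python3 d.py .6212 -.0786 .1625 8
python3 -c "
from h import *
save('wrist','w9')"; python3 rod.py w9|grep -v res
```

```text
time: 14.2
position: [0.6213, -0.0792, 0.1625]
tool_rot: [0.656, 0.754, -0.0, -0.0]
ft_force: [1.7, -1.6, 1.1]
grip_width: 0.0116
t 14.2 pos [ 0.6213 -0.0792  0.1625] F [ 1.67 -1.56  1.13] w 0.0116 tilt [-0.0001  0.    ] q [-0.3   0.6   1.49 -0.    1.06 -0.44]
yaw 7.96
turn [-0.0001 -0.     -0.0006] shift in present axes [ 0.63  0.01 -0.  ] shift in turned axes [ 0.63  0.01 -0.  ]
24 dir [-0.13277647  0.991146  ] yaw 7.6300626 pt [ 0.6156241  -0.03165109]
 -0.13 -0.12 -0.1  -0.08 -0.07 -0.05 -0.03 -0.02  0.    0.02  0.03  0.05]
110 42 [297] [338] [array([0.6103, 0.0063, 0.1556])]
112 42 [297] [338] [array([0.6105, 0.0055, 0.1548])]
114 42 [297] [338] [array([0.6105, 0.0052, 0.1496])]
116 42 [297] [338] [array([0.6106, 0.0043, 0.1492])]
118 42 [297] [338] [array([0.6108, 0.0032, 0.1506])]
120 42 [297] [338] [array([0.6109, 0.0024, 0.1493])]
122 38 [299] [336] [array([0.611 , 0.0018, 0.1451])]
124 22 [307] [328] [array([0.6111, 0.001 , 0.1434])]
126 22 [307] [328] [array([ 0.6113, -0.    ,  0.1446])]
128 21 [307] [328] [array([ 0.6115, -0.001 ,  0.145 ])]
130 22 [307] [328] [array([ 0.6116, -0.0021,  0.1457])]
132 22 [307] [328] [array([ 0.6117, -0.003 ,  0.1451])]
134 22 [307] [328] [array([ 0.6118, -0.0039,  0.1439])]
136 22 [307] [328] [array([ 0.612 , -0.005 ,  0.1457])]
138 22 [307] [328] [array([ 0.6121, -0.006 ,  0.1454])]
140 22 [307] [328] [array([ 0.6122, -0.0069,  0.145 ])]
```

```bash

python3 -m inch '[{"ax":0,"ay":0,"az":0,"dx":3,"dy":0,"dz":0,"gripper":0},{"ax":0,"ay":0,"az":0,"dx":5,"dy":0,"dz":0,"gripper":0},{"ax":0,"ay":0,"az":0,"dx":5,"dy":0,"dz":0,"gripper":0},{"ax":0,"ay":0,"az":0,"dx":5,"dy":0,"dz":0,"gripper":0},{"ax":0,"ay":0,"az":0,"dx":5,"dy":0,"dz":0,"gripper":0},{"ax":0,"ay":0,"az":0,"dx":5,"dy":0,"dz":0,"gripper":0}]' 60
python3 d.py .6112 -.0114 .1625 8
python3 -m inch '[{"ax":0,"ay":0,"az":0,"dx":5,"dy":0,"dz":0,"gripper":0},{"ax":0,"ay":0,"az":0,"dx":5,"dy":0,"dz":0,"gripper":0},{"ax":0,"ay":0,"az":0,"dx":5,"dy":0,"dz":0,"gripper":0},{"ax":0,"ay":0,"az":0,"dx":5,"dy":0,"dz":0,"gripper":0},{"ax":0,"ay":0,"az":0,"dx":4,"dy":0,"dz":0,"gripper":0},{"ax":0,"ay":0,"az":0,"dx":0,"dy":0,"dz":0,"gripper":0},{"ax":0,"ay":0,"az":0,"dx":0,"dy":0,"dz":0,"gripper":0},{"ax":0,"ay":0,"az":0,"dx":0,"dy":0,"dz":0,"gripper":0}]' 60
python3 d.py .6112 -.0114 .1625 8
python3 -c "
from h import *
save('wrist','w10')
c=save('side','s10');crop(c,285,150,100,130,4,'c17')
c=save('scene','n10');crop(c,270,170,110,90,7,'c18')"; python3 rod.py w10|head -3
```

```text
time: 14.85
position: [0.6174, -0.0509, 0.1626]
tool_rot: [0.656, 0.755, 0.0, 0.0]
ft_force: [1.2, -2.7, -0.0]
grip_width: 0.0112
t 14.85 pos [ 0.6174 -0.0509  0.1626] F [ 1.25 -2.66 -0.02] w 0.0112 tilt [ 0.0001 -0.0001] q [-0.26  0.59  1.5  -0.    1.05 -0.4 ]
yaw 7.98
turn [ 0.0001  0.0001 -0.0004] shift in present axes [40.02 -0.66  0.06] shift in turned axes [40.02 -0.65  0.06]
time: 15.65
position: [0.614, -0.0267, 0.1625]
tool_rot: [0.656, 0.754, 0.001, -0.001]
ft_force: [2.1, 2.2, 0.7]
grip_width: 0.0114
t 15.65 pos [ 0.614  -0.0267  0.1625] F [2.07 2.2  0.74] w 0.0114 tilt [-0.0002  0.002 ] q [-0.23  0.58  1.52  0.    1.04 -0.37]
yaw 7.93
turn [ 0.0001 -0.002  -0.0012] shift in present axes [15.58 -0.67  0.06] shift in turned axes [15.58 -0.65  0.03]
24 dir [-0.13253342  0.9911785 ] yaw 7.616013 pt [0.6087033  0.01843407]
res mm [-0.07 -0.05 -0.04 -0.02 -0.    0.01  0.03  0.04  0.06  0.08  0.09  0.11
  0.13  0.14  0.16 -0.1  -0.09 -0.07 -0.06 -0.04 -0.02 -0.01  0.01  0.03]
```

View pics/w10.png

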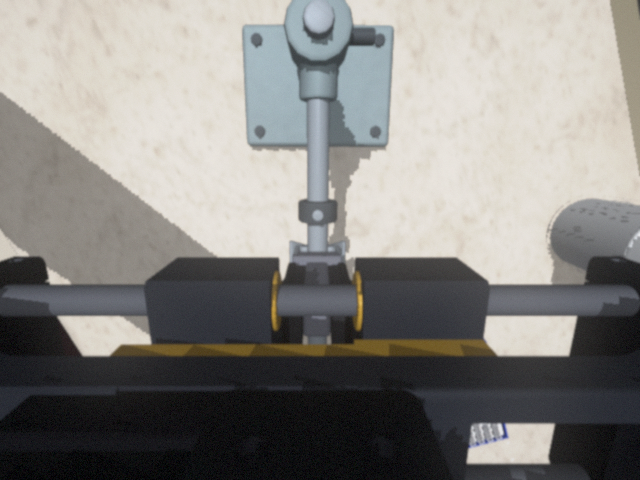

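View pics/c18.png

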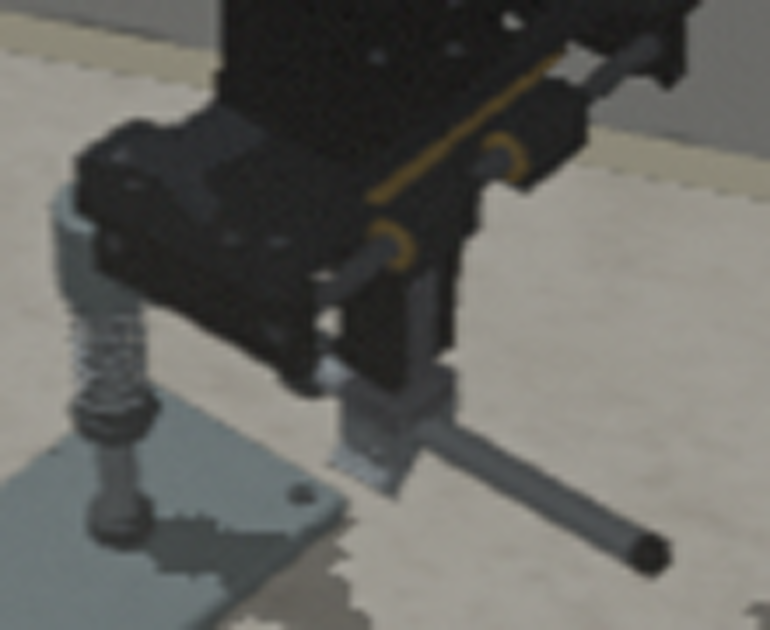

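A gap of about 15 mm remains (collar edge at row 222, clip at row 243). I'll close most of it, then creep by force.

```bash

python3 -m inch '[{"ax":0,"ay":0,"az":0,"dx":3,"dy":0,"dz":0,"gripper":0},{"ax":0,"ay":0,"az":0,"dx":3,"dy":0,"dz":0,"gripper":0},{"ax":0,"ay":0,"az":0,"dx":3,"dy":0,"dz":0,"gripper":0},{"ax":0,"ay":0,"az":0,"dx":1,"dy":0,"dz":0,"gripper":0}]' 60
python3 -m inch '[{"ax":0,"ay":0,"az":0,"dx":1,"dy":0,"dz":0,"gripper":0},{"ax":0,"ay":0,"az":0,"dx":1,"dy":0,"dz":0,"gripper":0}]' 60
python3 d.py .6112 -.0114 .1625 8
python3 -c "
from h import *
c=save('wrist','w11');crop(c,285,180,70,80,8,'c19')"
```

```text
time: 16.2
position: [0.6128, -0.018, 0.1626]
tool_rot: [0.656, 0.755, -0.0, 0.0]
ft_force: [2.7, -2.6, -0.2]
grip_width: 0.0116
time: 16.4
position: [0.6125, -0.0159, 0.1626]
tool_rot: [0.656, 0.755, -0.0, 0.0]
ft_force: [2.8, -1.7, 0.0]
grip_width: 0.0114
t 16.4 pos [ 0.6125 -0.0159  0.1626] F [ 2.76 -1.71  0.03] w 0.0114 tilt [ 0.0002 -0.0004] q [-0.21  0.58  1.52 -0.    1.04 -0.35]
yaw 7.97
turn [ 0.0002  0.0004 -0.0006] shift in present axes [ 4.67 -0.7   0.06] shift in turned axes [ 4.67 -0.7   0.07]
```

View pics/c19.png

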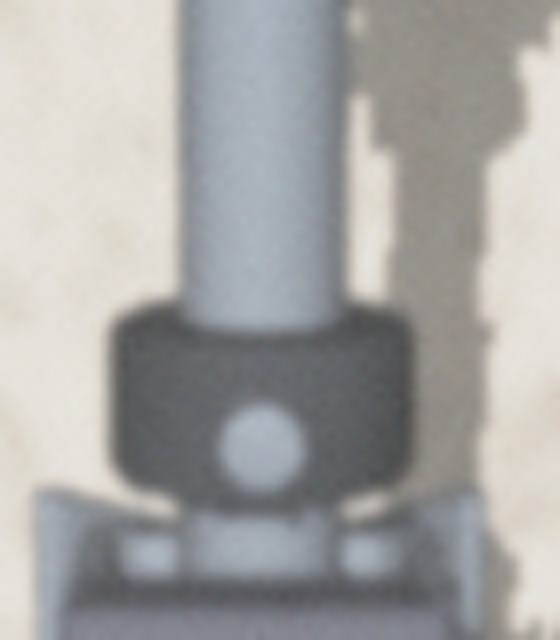

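```bash

python3 -m inch '[{"ax":0,"ay":0,"az":0,"dx":1,"dy":0.4,"dz":0,"gripper":0},{"ax":0,"ay":0,"az":0,"dx":1,"dy":0,"dz":0,"gripper":0}]' 60
python3 -m inch '[{"ax":0,"ay":0,"az":0,"dx":0.5,"dy":0,"dz":0,"gripper":0},{"ax":0,"ay":0,"az":0,"dx":0.5,"dy":0,"dz":0,"gripper":0}]' 60
python3 -c "
from h import *
c=save('wrist','w12');crop(c,285,180,70,80,8,'c20')"
```

```text
time: 16.65
position: [0.6124, -0.0139, 0.1626]
tool_rot: [0.656, 0.755, -0.0, -0.0]
ft_force: [2.4, -1.9, -0.4]
grip_width: 0.0117
time: 16.85
position: [0.6122, -0.0128, 0.1625]
tool_rot: [0.656, 0.755, -0.0, -0.0]
ft_force: [2.0, -2.4, 0.5]
grip_width: 0.0114
```

View pics/c20.png

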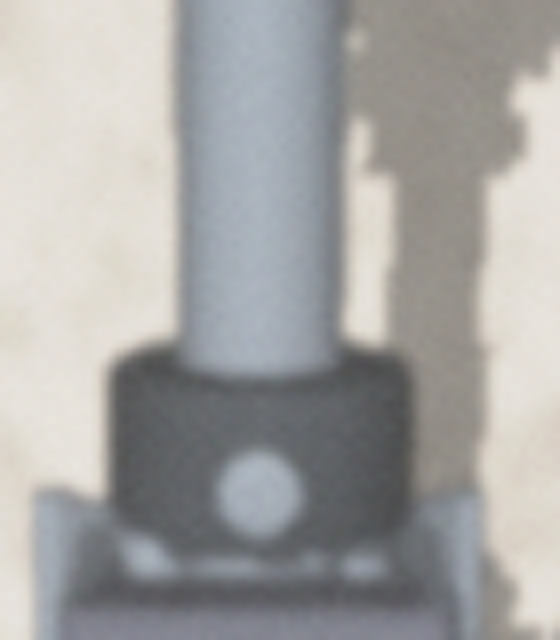

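The gap has almost closed: the collar's near edge is at crop row 550 and the shoulder at about row 590. I'll creep in half-millimetre steps and watch Fy.

```bash

python3 -m inch '[{"ax":0,"ay":0,"az":0,"dx":0.5,"dy":0,"dz":0,"gripper":0},{"ax":0,"ay":0,"az":0,"dx":0.0,"dy":0,"dz":0,"gripper":0}]' 60|grep -v rot
python3 -m inch '[{"ax":0,"ay":0,"az":0,"dx":0.5,"dy":0,"dz":0,"gripper":0},{"ax":0,"ay":0,"az":0,"dx":0.0,"dy":0,"dz":0,"gripper":0}]' 60|grep -v rot
```

```text
time: 17.1
position: [0.6122, -0.0123, 0.1625]
ft_force: [1.5, -3.4, 1.1]
grip_width: 0.0119
time: 17.3
position: [0.6122, -0.0118, 0.1625]
ft_force: [0.3, -2.4, 0.1]
grip_width: 0.0114
```

```bash

python3 -m inch '[{"ax":0,"ay":0,"az":0,"dx":0.5,"dy":0,"dz":0,"gripper":0},{"ax":0,"ay":0,"az":0,"dx":0.0,"dy":0,"dz":0,"gripper":0}]' 60|grep -v rot
```

```text
time: 17.5
position: [0.6121, -0.0113, 0.1625]
ft_force: [1.1, -3.2, 0.1]
grip_width: 0.0114
```

```bash

python3 -m inch '[{"ax":0,"ay":0,"az":0,"dx":0.5,"dy":0,"dz":0,"gripper":0},{"ax":0,"ay":0,"az":0,"dx":0.0,"dy":0,"dz":0,"gripper":0}]' 60|grep -v rot
```

```text
time: 17.7
position: [0.6121, -0.0108, 0.1625]
ft_force: [1.4, -3.4, 0.9]
grip_width: 0.0117
```

```bash

python3 -m inch '[{"ax":0,"ay":0,"az":0,"dx":0.5,"dy":0,"dz":0,"gripper":0},{"ax":0,"ay":0,"az":0,"dx":0.0,"dy":0,"dz":0,"gripper":0}]' 60|grep -v rot
python3 -c "
from h import *
c=save('wrist','w13');crop(c,285,180,70,80,8,'c21')"
```

```text
time: 17.9
position: [0.6121, -0.0108, 0.1625]
ft_force: [1.2, -4.7, 0.6]
grip_width: 0.0115
```

View pics/c21.png

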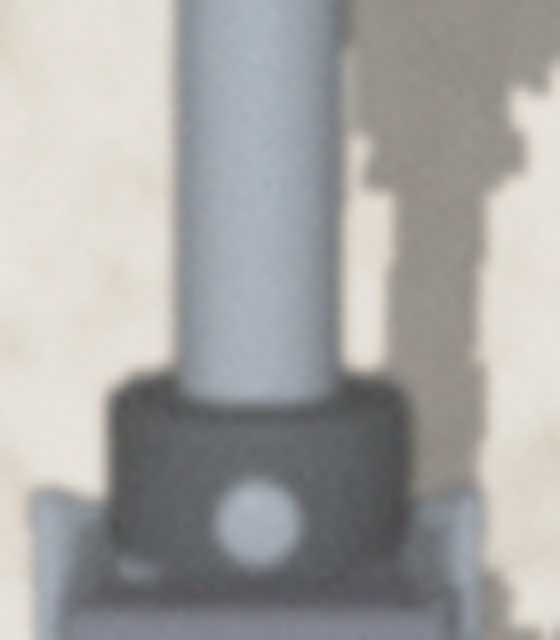

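TCP stopped at y = −0.0108 while Fy rose to 4.7 N, which points to contact. A 0.4 mm step should confirm it.

```bash

python3 -m inch '[{"ax":0,"ay":0,"az":0,"dx":0.4,"dy":0,"dz":0,"gripper":0},{"ax":0,"ay":0,"az":0,"dx":0.0,"dy":0,"dz":0,"gripper":0}]' 60|grep -v rot
```

```text
time: 18.15
position: [0.6121, -0.0107, 0.1626]
ft_force: [1.4, -5.5, 0.4]
grip_width: 0.0114
```

Contact confirmed: no advance and 5.5 N. I'll relax the push, release and rise.

```bash

python3 -m inch '[{"ax":0,"ay":0,"az":0,"dx":-0.7,"dy":0,"dz":0,"gripper":0},{"ax":0,"ay":0,"az":0,"dx":0,"dy":0,"dz":0,"gripper":0}]' 20|grep -v rot
python3 -m inch '[{"ax":0,"ay":0,"az":0,"dx":0,"dy":0,"dz":0,"gripper":20},{"ax":0,"ay":0,"az":0,"dx":0,"dy":0,"dz":0,"gripper":40},{"ax":0,"ay":0,"az":0,"dx":0,"dy":0,"dz":0,"gripper":50},{"ax":0,"ay":0,"az":0,"dx":0,"dy":0,"dz":0,"gripper":50},{"ax":0,"ay":0,"az":0,"dx":0,"dy":0,"dz":0,"gripper":50},{"ax":0,"ay":0,"az":0,"dx":0,"dy":0,"dz":0,"gripper":50}]' 20|grep -v rot
python3 -c "
from h import *
c=save('wrist','w14');crop(c,285,180,70,80,8,'c22')
c=save('side','s14');crop(c,285,150,100,130,4,'c23')"
```

```text
time: 18.35
position: [0.6121, -0.0108, 0.1625]
ft_force: [1.3, -4.2, 0.9]
grip_width: 0.0121
time: 18.95
position: [0.612, -0.0104, 0.1625]
ft_force: [1.0, -1.0, 0.4]
grip_width: 0.0425
```

View pics/c22.png

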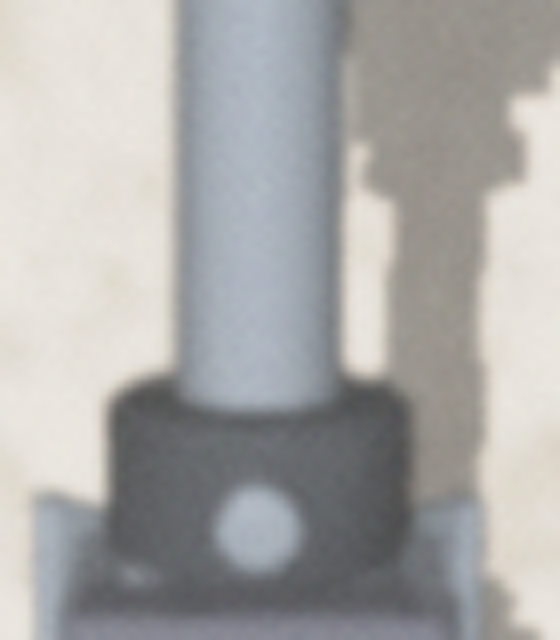

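View pics/c23.png

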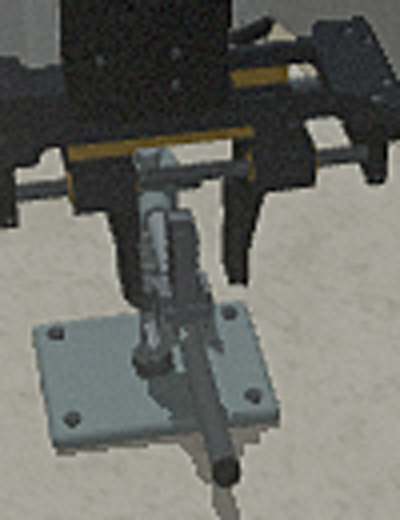

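The fingers are clear of the tab (side crop tab at (185,240)), and the clip is upright against the collar. I'll rise.

```bash

python3 -m inch '[{"ax":0,"ay":0,"az":0,"dx":0,"dy":0,"dz":-10,"gripper":50},{"ax":0,"ay":0,"az":0,"dx":0,"dy":0,"dz":-15,"gripper":50},{"ax":0,"ay":0,"az":0,"dx":0,"dy":0,"dz":-20,"gripper":50},{"ax":0,"ay":0,"az":0,"dx":0,"dy":0,"dz":-25,"gripper":50},{"ax":0,"ay":0,"az":0,"dx":0,"dy":0,"dz":-25,"gripper":50},{"ax":0,"ay":0,"az":0,"dx":0,"dy":0,"dz":-15,"gripper":50},{"ax":0,"ay":0,"az":0,"dx":0,"dy":0,"dz":0,"gripper":50},{"ax":0,"ay":0,"az":0,"dx":0,"dy":0,"dz":0,"gripper":50}]' 20|grep -v rot
python3 -c "
from h import *
c=save('wrist','w15')
c=save('side','s15');crop(c,285,150,100,130,4,'c24')
c=save('scene','n15');crop(c,240,170,133,100,6,'c25')"
```

```text
time: 19.85
position: [0.612, -0.0106, 0.2728]
ft_force: [-0.9, -0.6, -0.2]
grip_width: 0.0436
```

View pics/c24.png

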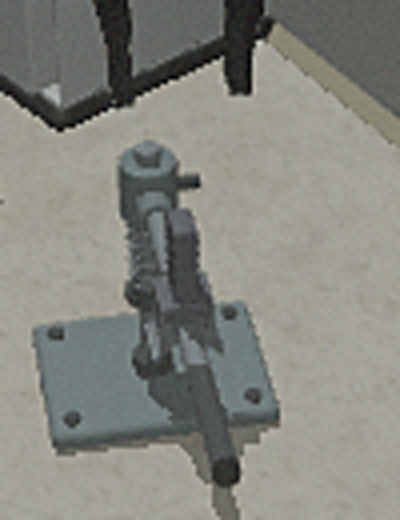

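View pics/c25.png

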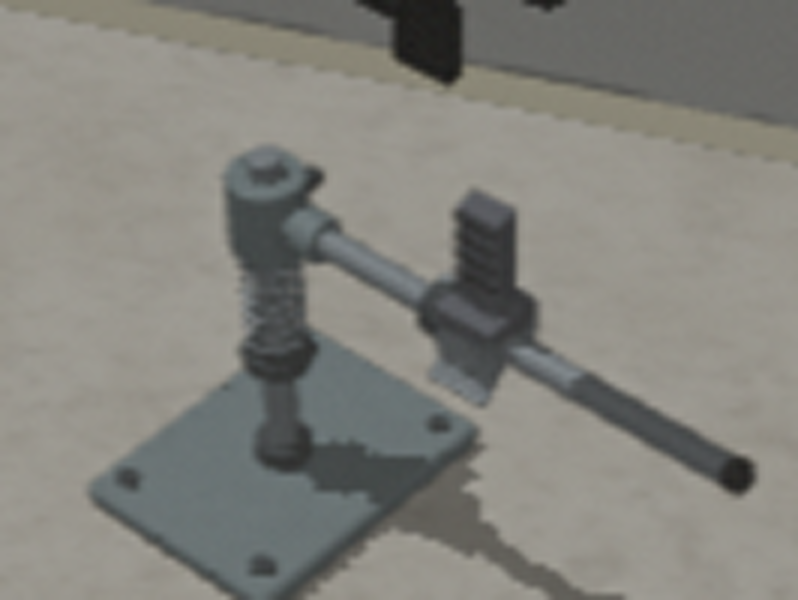

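View pics/w15.png

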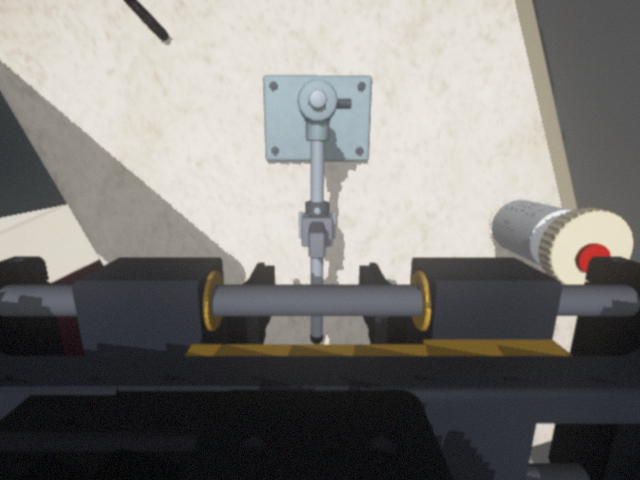

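Clip stands upright against the collar at scene crop (480,260), and the ball is back at its starting row. I'll check the numbers.

```bash
python3 - <<'E'
from h import *
c=load("w15")
P=np.array([np.r_[dpt(c,u,v),v] for v in range(195,258) for u in range(296,340)])
T=P[(P[:,2]>.185)&(P[:,2]<.21)]; print("tab top z",np.median(T[:,2]),cv2.minAreaRect((T[:,:2]*1000).astype(np.float32)))
S=P[(P[:,2]>.150)&(P[:,2]<.160)]; print("shoulder+collar",cv2.minAreaRect((S[:,:2]*1000).astype(np.float32)))
for v in range(192,240,2):
    us=[u for u in range(290,345) if .12<dpt(c,u,v)[2]<.21]; print(v,len(us),dpt(c,np.mean(us),v).round(4))
a=load("scene0")["img"].astype(int);b=load("n15")["img"].astype(int);m=(abs(a-b).max(2)>40).astype(np.uint8)
n,l,s,_=cv2.connectedComponentsWithStats(m);print([x.tolist() for x in s[1:] if x[4]>15])
E
```

```text
tab top z 0.19755077745573332 ((612.4840087890625, -9.984906196594238), (12.813764572143555, 19.919553756713867), 7.867116928100586)
shoulder+collar ((611.7944946289062, -5.016502380371094), (27.067398071289062, 36.777008056640625), 8.31413459777832)
192 13 [0.6083 0.0228 0.1444]
194 13 [0.6086 0.0211 0.1447]
196 13 [0.6088 0.0193 0.1443]
198 13 [0.6091 0.0176 0.1447]
200 16 [0.6089 0.0159 0.1456]
202 24 [0.6091 0.0143 0.1465]
204 25 [0.6097 0.013  0.1487]
206 23 [0.6096 0.0112 0.1488]
208 24 [0.6096 0.0104 0.1548]
210 24 [0.6099 0.0087 0.1546]
212 38 [0.6101 0.007  0.155 ]
214 38 [0.6105 0.0043 0.1495]
216 37 [0.6112 0.0025 0.1489]
218 37 [0.6113 0.002  0.1556]
220 36 [6.117e-01 1.000e-04 1.542e-01]
222 37 [ 6.116e-01 -6.000e-04  1.595e-01]
224 36 [ 6.118e-01 -5.000e-04  1.680e-01]
226 37 [ 6.116e-01 -5.000e-04  1.759e-01]
228 37 [ 6.115e-01 -3.000e-04  1.843e-01]
230 37 [ 6.116e-01 -5.000e-04  1.904e-01]
232 37 [ 6.115e-01 -3.000e-04  1.977e-01]
234 36 [ 0.612  -0.0016  0.1985]
236 36 [ 0.6116 -0.0034  0.1976]
238 36 [ 0.6118 -0.0048  0.1981]
[[10, 0, 28, 71, 1010], [186, 0, 13, 8, 50], [200, 0, 164, 83, 7502], [0, 69, 7, 5, 27], [26, 78, 26, 78, 1242], [270, 80, 98, 104, 5234], [0, 97, 7, 20, 87], [0, 135, 6, 7, 18], [0, 137, 75, 198, 3989], [102, 202, 97, 137, 6246], [316, 202, 14, 26, 218], [313, 227, 11, 9, 53], [336, 233, 25, 14, 37], [403, 251, 30, 23, 110], [200, 258, 262, 152, 14178], [346, 271, 14, 10, 32], [254, 274, 28, 33, 482], [336, 276, 15, 6, 38], [5, 320, 9, 25, 72], [38, 331, 21, 27, 229], [74, 337, 30, 28, 311], [48, 352, 26, 25, 328], [43, 359, 4, 17, 29], [35, 378, 8, 11, 20], [130, 389, 7, 6, 25], [117, 397, 24, 32, 468], [0, 406, 20, 14, 107], [142, 426, 35, 35, 465], [0, 466, 11, 14, 88]]
```

View pics/n15.png

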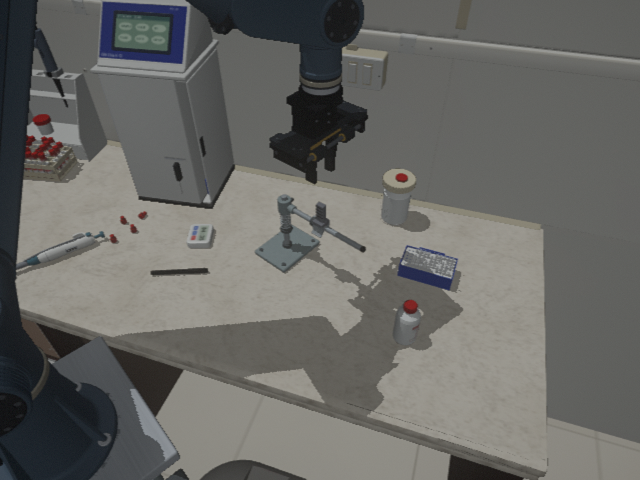

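Timer (200,236), tips (428,266) and reagent (407,322) are where they started; the remaining image differences are shadows. I'm handing in.

```bash
python3 -c "
from rig import robot
print(robot.hand_in())"
```

```text
the job is handed in; nothing more can be done
None
```

The clip is snapped fully home on the rod, slid up to the stop collar and released upright. I handed the job in after about 20 s; no verdict was reported.

- **Pressing on:** I pressed the clip onto the outer rod, about 175 mm from the post. It snapped at about 9 N, dropping to 6 N, with the arm sunk roughly 20 mm.
- **Sliding:** I came back up until the vertical force was about 1 N. I then slid about 69 mm until the tool stopped advancing at about 5.5 N, well below the collar's 14 N creep limit.
- **Clip position:** The tab top read z ≈ 0.198, against 0.199 expected when home. The clip's middle is 12–13 mm from the collar face, and its direction is within about 0.3° of the rod.
- **Collar and arm:** The collar is within about 1 mm of where it started, and the arm is back at rest height.
- **Bystanders:** By eye in the last scene picture, the timer, tip box and reagent bottle stand where they were; I did not measure them.

Nothing failed. The wrist camera and the two fixed cameras disagreed by 1–4 mm along the bore, and by about 1–2 mm in the other directions. I took values in between for gripping and lining up.

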